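Clamp a bottle in the bench shaker

ROBOT

A 7-joint arm with a two-finger parallel gripper is mounted at the origin on a cart in front of the work surface, level with it; the furniture and walls round the work are solid. World frame = base frame: x ahead of the robot, y to its left, z up, the work surface at z = 0. Lengths are in m, angles in rad, forces in N, time in s.
With the tool pointing down it reaches from about 0.4 to 0.875 m from the base axis. Payload 19.3 kg.
Tool frame: the origin (TCP) lies at the very end of the fingers, on their centre line; the grasp point (between the pads) lies 19 mm behind it; z points along the fingers, y is the direction in which the jaws open and shut (so a half turn about z gives the same grasp; the last joint's range is limited). The gripper opens to 85 mm and grips with 20 to 120 N. Pads are 22 mm wide; open, the fingers measure 114 mm over their backs; the gripper's body (76 mm by 85 mm) begins 54 mm behind the grasp point. The pads swing forward as they close: fully open they stand 13 mm farther back than shut.
Start: joints at [-1.22, 0.521, -0.036, 1.599, 0.021, 1.021, -0.113], TCP at [0.255, 0.57, 0.231] pointing down, gripper open.
Joint ranges: [-2.91, 2.91], [-0.3, 2.13], [-1.5, 1.42], [0.17, 2.43], [-1.26, 4.41], [0.16, 1.93], [-2.52, 2.52]. Speed limits (rad/s): [1.89, 1.89, 2.39, 2.39, 3.01, 3.01, 3.01].

INTERFACE

Orientations are given as [roll, pitch, yaw] about the fixed x, y, z axes, in that order (R = Rz(yaw) Ry(pitch) Rx(roll)).
In Python, from cell import env gives the robot as it stands. The module is installed in compiled form; this text tells all that it offers.
- The arm moves only by the shell command python3 -m creep 'ROWS' [OPENING]. ROWS is JSON, a list of rows, each an object of numbers: "tx", "ty", "tz": the shift along the tool's x, y, z in cm; "ax", "ay", "az": the turn, a rotation vector about the tool's x, y, z in rad. A call has 1 to 20 rows; each row shifts and turns the commanded pose from where the row before left it, along the tool's axes as they then stand; what a row does not reach is not made up. A row lasts 1/8 s, in which the tool goes at most 62.5 mm and 10.7 degrees, less where a joint would pass 70% of its speed; a pose out of reach is approached as far as the arm can. A call is refused whole if a number of a shift passes 6.25 or a number of a turn 0.188, either way. A call with a gripper value outside its range is refused whole. OPENING is the finger opening in cm, from 0 to 8.54, set as the call begins (- or left out, the last holds). The fingers move at their own pace and stop on an object; the grip force is fixed at half the most. Time passes only in rows, so rows that do not move let the fingers close. It gives the time, the measured TCP pose, the force and the opening at its end, in the units of the state.
- env.observe(): the state, without advancing time (a new reading comes with each control period).
- env.capture(name): name is "scene" or "top" or "wrist"; returns a dict with "color" (480x640x3 uint8, red, green, blue), "K" (3x3 intrinsics, pixels), "distortion" ([k1, k2, p1, p2, k3] as OpenCV has them; the pictures are not rectified), "R" (3x3) and "t" (3): a world point X has camera coordinates R X + t; the wrist camera has in their place "mount" (4x4, takes a point from camera to tool coordinates, whose origin is the TCP and whose axes are the flange's). Camera axes: x right, y down, z forward; pixel columns grow to the right and rows downward; lengths in m; the calibration is good to about 2 mm. A picture is of the moment at which its call begins: read the wrist's pose just before it. There is no depth.
- env.close_job(): hands the job in, once; it reports no verdict.
The state is a dict: "time": time; "joint_positions": joint angles; "joint_vel": joint speeds; "joint_torque": joint torques, N m; "position": TCP position; "tcp_rot": TCP orientation; "contact_force": force on the tool from outside, world axes, zero at the start; "torque": the same for the moment, N m; "grip_width": finger opening in m.
Only numpy, scipy, OpenCV 4.12 (cv2) and the standard library are available. Lean on these libraries where they do the work, as an engineer would, in place of code of your own. Each camera call takes 0.05 s, during which the arm holds its last target.

TASK

Get the amber bottle ready for shaking: swing the sprung clamp arm of the small bench shaker back until its latch catches it and holds it open, then stand the amber bottle from the front of the worktop upright in the V-shaped cradle and let go of it. Then press the latch pad down to trip the latch, so that the arm snaps over and clamps the bottle in the cradle. Keep the bottle upright and leave the other things where they stand.

Things in the scene. Friction and masses are not known exactly. Their poses are not given: they have to be found in the camera images.
- clamp (a joint): Sprung clamp arm, rad: 0 at rest (across the empty cradle, blocking it), grows as it swings to the shaker's left (clockwise from above) against its spring: 3 N at the knob at 0, 10 N near 1.2, the latch ramp adds a few N from 0.85 on. Past 1.18 the latch tooth pops up behind its pin and holds it at about 1.17; swing it to 1.26 to be sure (stop 1.34). Closed on a seated bottle: 0.38.
- latch (a joint): Latch lever, rad: 0 up (sprung), grows as its pad is pressed down, stop at 0.15. A flat steel lever under the cocked arm's place; the tooth on it holds the cocked arm by a pin. The arm's pin pushes it down in passing. It frees the cocked arm at about 0.10: pad 10 to 12 mm down (16 mm at the stop), with about 3 to 6 N.
- knob (a point): Centre of the black knob, upright, 18 mm wide, 34 mm tall (92 to 126 mm above the worktop), near the free end of the clamp arm, 88 mm from its pivot. The arm is an 11 mm aluminium bar, 78 to 92 mm up. x axis: outwards along the arm; y axis: towards the cradle, so push the knob to -y to cock the arm. The empty cradle's walls end lower, 88 mm up.
- latch_pad (a point): Centre of the top of the black ribbed pad (32 x 30 mm, 79 mm above the worktop) at the outer end of the latch lever, at the shaker's front left; pressed down from above. x axis: outwards along the lever, away from the clamp pivot. With the arm cocked, its end is 33 mm and its knob 46 mm inward of this point (-x).
- cradle (a point): Where the axis of the seated bottle stands, on the cradle's floor (rubber mat, 40 mm above the worktop). Axes are the shaker's: x away from its front, y to its left, z up. The cradle is a black upright V, 48 mm tall, open to the left (+y); all of it lies more than 10 mm to the right of this point and within 40 mm in x. The closing arm pushes the bottle home into the slick V from up to 10 mm away.
- clamp_pivot (a point): On the upright pivot axis of the clamp arm, 84 mm above the worktop, at the shaker's rear; 70 mm behind (+x) and 44 mm left (+y) of the cradle point. Axes are the shaker's.
- shaker: Bench shaker, fixed: white box 140 mm (x) by 210 mm (y), with an aluminium plate on top 38 mm above the worktop, carrying the cradle (right), the clamp arm and the latch lever (left). Origin under its centre; front (dial and switch) faces -x. A wall cabinet hangs 570 mm above the worktop just behind it (front at world x = 0.55): keep the robot's wrist and forearm low or leaned back.
- bottle_mid (a point): The bottle to clamp: amber, round, 62 mm wide, 118 mm tall, black screw cap 31 mm wide, about 0.22 kg, at the front of the worktop left or right of the shaker (not the amber bottles far back). This point is on its axis, 59 mm above its base. The body is straight up to 78 mm above the base; the cap is from 99 mm up. Grip body or cap.
- measuring_cup: Bystander: tapered translucent measuring cup, 98 mm wide, 112 mm tall, at the front of the worktop on the other side of the shaker. Origin under its centre.
- sample_cup: Bystander: sample cup with a yellow screw lid, 62 mm wide, 69 mm tall, behind and left of the shaker. Origin under its centre.
- marker: Bystander: marker pen with a blue cap, 124 mm long, lying behind and right of the shaker. Origin under its centre.
There are look-alikes about, which are no part of the job. Leave any blue look-alike of the part that bears bottle_mid alone.

How it is judged:
By the outcome, as a careful person would: the job done as asked, in the order asked, and still so for the second after the job is handed in, with the robot touching nothing.
It also fails if it takes over 72 s, if anything falls off the work surface, if the arm or the gripper's body presses on something with over 40 N, if the wrist force passes 120 N, or if a joint passes its speed limit or range.

## Working session

There is one attempt and no reset: what is moved stays moved. The work goes in short steps, Python scripts to look and compute and a shell command to move; the robot and the scene stay as the last step left them, time stands still between calls to the robot, and variables do not carry over. Pictures are saved under pics/ and viewed, and the job is handed in when it is done.

```bash
mkdir -p pics; ls
cat > h.py <<'E'
import numpy as np, cv2
from cell import env
def cap(n,f):
    s=env.observe(); c=env.capture(n); cv2.imwrite(f'pics/{f}.png',c['color'][:,:,::-1]); 
    import pickle; pickle.dump((s,c),open(f'pics/{f}.pkl','wb')); return s,c
E
python3 - <<'E'
from h import *
s,c=cap('scene','s0'); print(c['K'],c['R'],c['t'],c['distortion'])
s,c=cap('top','t0'); print(c['K'],c['R'],c['t'],c['distortion']); print(s)
E
```

```text
pics
[[602.11460226   0.         314.70451481]
 [  0.         602.11460226 235.89225324]
 [  0.           0.           1.        ]] [[ 0.49727855 -0.86750896  0.01192716]
 [-0.50654112 -0.30146862 -0.807795  ]
 [ 0.70436506  0.39565753 -0.58934284]] [-0.18459284  0.38458414  1.1547564 ] [-0.21014344  0.          0.          0.          0.        ]
[[436.6996127    0.         309.03279831]
 [  0.         436.6996127  248.9404671 ]
 [  0.           0.           1.        ]] [[-3.05452276e-02 -9.99513510e-01 -6.30329333e-03]
 [-9.77893769e-01  3.11884502e-02 -2.06763285e-01]
 [ 2.06859287e-01 -1.51680322e-04 -9.78370693e-01]] [0.09287428 0.57329466 0.95914802] [0.00052565 0.         0.         0.         0.        ]
{'time': 0.05, 'joint_positions': array([-1.22017362,  0.52200422, -0.03635927,  1.59998999,  0.02116734,
        1.0210889 , -0.1128137 ]), 'joint_vel': array([-0.00015615, -0.00015252,  0.00018757, -0.00024539,  0.00119052,
        0.00065195,  0.0006085 ]), 'joint_torque': array([ 4.59496587e-03, -9.29419541e+01,  1.98681459e+00, -3.70963955e+01,
        1.81979028e-02,  5.37449378e-03,  3.45940987e-05]), 'position': array([0.25519321, 0.5701678 , 0.23073791]), 'tcp_rot': array([-3.14048570e+00,  3.47495618e-05,  2.72075652e+00]), 'contact_force': array([-0.146203  ,  0.89414259,  0.04969265]), 'torque': array([-0.0004264 , -0.00877145,  0.03639721]), 'grip_width': 0.08539289142650754}
```

View pics/s0.png

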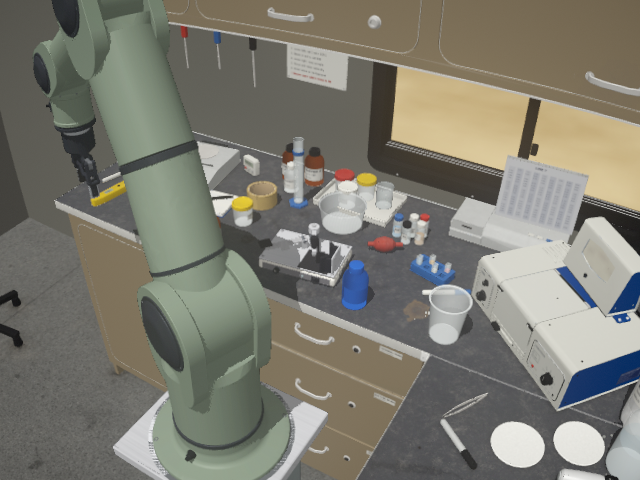

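View pics/t0.png

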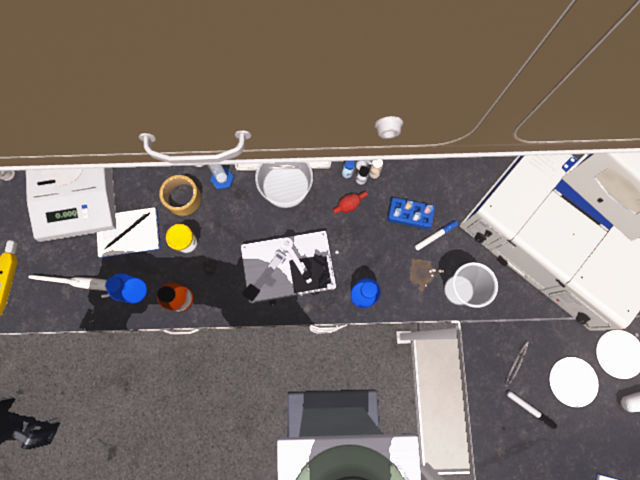

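The top view shows three candidates. The bottle at (175,297) is amber with a black cap, at the front left of the shaker. The blue bottles at (365,292) and (127,288) are look-alikes. I'll check this in enlarged crops.

Run:
```python
import cv2
t=cv2.imread('pics/t0.png')
cv2.imwrite('pics/c1.png',cv2.resize(t[215:325,90:350],None,fx=3,fy=3,interpolation=cv2.INTER_CUBIC))
cv2.imwrite('pics/c2.png',cv2.resize(t[220:310,235:345],None,fx=6.5,fy=6.5,interpolation=cv2.INTER_CUBIC))
```

```text
(no output)
```

View pics/c1.png

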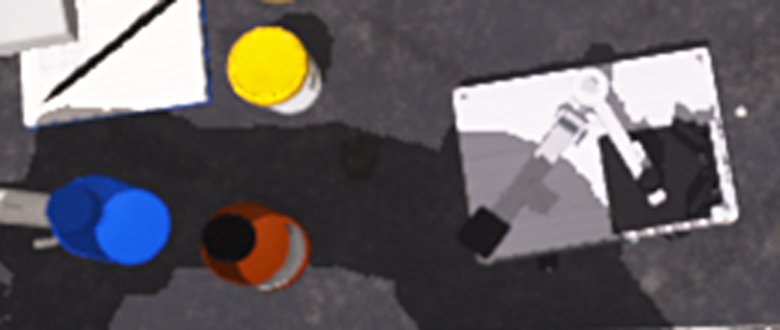

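View pics/c2.png

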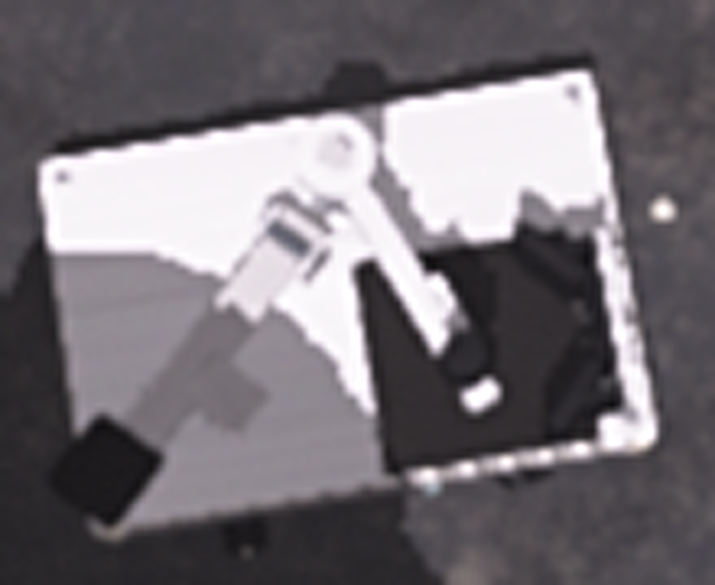

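```bash
cat >> h.py <<'E'
import pickle
def ray(c,uv):
    p=cv2.undistortPoints(np.array([[uv]],float),c['K'],c['distortion'])[0,0]
    if 'R' in c: R,t=c['R'],c['t']; o=-R.T@t; d=R.T@np.r_[p,1]
    return o,d
def onz(c,uv,z):
    o,d=ray(c,uv); return o+d*(z-o[2])/d[2]
E
python3 - <<'E'
from h import *
s,c=pickle.load(open('pics/t0.pkl','rb'))
f=lambda u,v:((u+.5)/6.5+235-.5,(v+.5)/6.5+220-.5)
P={}
for n,uv,z in [('TL',(40,160),.038),('TR',(590,70),.038),('BR',(655,445),.038),('BL',(105,530),.038),('piv',(340,155),.095),('pad',(107,470),.079),('knob',(468,350),.126),('armend',(480,395),.092)]:
    P[n]=onz(c,f(*uv),z); print(n,P[n].round(4))
ctr=(P['TL']+P['TR']+P['BR']+P['BL'])/4; print('ctr',ctr)
for a,b in [('TL','TR'),('BL','BR'),('BL','TL'),('BR','TR')]:
    d=P[b]-P[a]; print(a,b,np.linalg.norm(d),np.degrees(np.arctan2(d[1],d[0])))
g=lambda u,v:((u+.5)/3+90-.5,(v+.5)/3+215-.5)
print('cap',onz(c,g(230,238),.118),'base front edge', onz(c,g(270,291),0.0))
print('cup lid',onz(c,g(267,64),.069))
E
```

```text
TL [0.5974 0.238  0.038 ]
TR [0.6251 0.0343 0.038 ]
BR [0.4851 0.0162 0.038 ]
BL [0.4608 0.2145 0.038 ]
piv [0.5829 0.1246 0.095 ]
pad [0.4776 0.2081 0.079 ]
knob [0.5083 0.0819 0.126 ]
armend [0.4978 0.0785 0.092 ]
ctr [0.54211022 0.1257517  0.038     ]
TL TR 0.20560516525909964 -82.27094828813252
BL BR 0.1997387561370687 -82.99431693158253
BL TL 0.13867273450240664 9.778595245146795
BR TR 0.14110870784800908 7.35432130678624
cap [0.4742399  0.38554469 0.118     ] base front edge [0.44435182 0.39081993 0.        ]
cup lid [0.61458746 0.37794927 0.069     ]
```

Crop c1 confirms it: the bottle at about (235,240) in the crop has an amber body and black cap, and the blue bottle left of it stays untouched. First I'll set the tool orientation (jaws along world y, leaned back 0.35 rad). Then I'll move to a wrist viewing position.

```bash
cat >> h.py <<'E'
from scipy.spatial.transform import Rotation as Ro
def Rt(s): return Ro.from_euler('xyz',s['tcp_rot'])
def delta(p,s=None):
    s=s or env.observe(); d=Rt(s).inv().apply(np.array(p)-s['position'])*100
    print('tool delta cm',d.round(2)); return d
GOAL=Ro.from_matrix(np.array([[-np.cos(.35),0,np.sin(.35)],[0,1,0],[-np.sin(.35),0,-np.cos(.35)]]))
def dr(s=None):
    s=s or env.observe(); print('tool rotvec', (Rt(s).inv()*GOAL).as_rotvec().round(4))
E
python3 -m creep '[{"tz":-1,"az":-0.105},{"tz":-1,"az":-0.105},{"tz":-1,"az":-0.105},{"tz":-1,"az":-0.105},{"ay":-0.0875},{"ay":-0.0875},{"ay":-0.0875},{"ay":-0.0875},{},{}]' 8.54
python3 -c "
from h import *
dr();delta([.40,.27,.30]);print(env.observe()['joint_positions'])"
```

```text
tool rotvec [-0.0747 -0.3449 -0.4163]
tool delta cm [-25.48 -21.49  -6.9 ]
[-1.22021189  0.521968   -0.03634591  1.59990308  0.02121334  1.02113998
 -0.11281842]schema error: expected keys tx, ty, tz, ax, ay, az
```

```bash
python3 -m creep '[{"tx":0,"ty":0,"tz":-1,"ax":0,"ay":0,"az":-0.105},{"tx":0,"ty":0,"tz":-1,"ax":0,"ay":0,"az":-0.105},{"tx":0,"ty":0,"tz":-1,"ax":0,"ay":0,"az":-0.105},{"tx":0,"ty":0,"tz":-1,"ax":0,"ay":0,"az":-0.105},{"tx":0,"ty":0,"tz":0,"ax":0,"ay":-0.0875,"az":0},{"tx":0,"ty":0,"tz":0,"ax":0,"ay":-0.0875,"az":0},{"tx":0,"ty":0,"tz":0,"ax":0,"ay":-0.0875,"az":0},{"tx":0,"ty":0,"tz":0,"ax":0,"ay":-0.0875,"az":0},{"tx":0,"ty":0,"tz":0,"ax":0,"ay":0,"az":0}]' 8.54
python3 -c "
from h import *
dr();delta([.40,.27,.30]);print(env.observe()['joint_positions'])"
```

```text
time: 1.23
position: [0.2535, 0.5707, 0.2707]
tcp_rot: [-3.14, 0.349, -3.139]
contact_force: [0.4, 0.2, 0.3]
grip_width: 0.0854
tool rotvec [-0.0004 -0.0008  0.0024]
tool delta cm [-14.7  -30.1    2.27]
[-1.4197149   0.44214521 -0.01276093  1.67958061  0.41807888  1.01092941
 -0.08075317]
```

```bash
python3 -m creep '[{"tx":-1.47,"ty":-3,"tz":0.2,"ax":0,"ay":0,"az":0},{"tx":-1.47,"ty":-3,"tz":0.2,"ax":0,"ay":0,"az":0},{"tx":-1.47,"ty":-3,"tz":0.2,"ax":0,"ay":0,"az":0},{"tx":-1.47,"ty":-3,"tz":0.2,"ax":0,"ay":0,"az":0},{"tx":-1.47,"ty":-3,"tz":0.2,"ax":0,"ay":0,"az":0},{"tx":-1.47,"ty":-3,"tz":0.2,"ax":0,"ay":0,"az":0},{"tx":-1.47,"ty":-3,"tz":0.2,"ax":0,"ay":0,"az":0},{"tx":-1.47,"ty":-3,"tz":0.2,"ax":0,"ay":0,"az":0},{"tx":-1.47,"ty":-3,"tz":0.2,"ax":0,"ay":0,"az":0},{"tx":-1.47,"ty":-3,"tz":0.2,"ax":0,"ay":0,"az":0},{"tx":0,"ty":0,"tz":0,"ax":0,"ay":0,"az":0},{"tx":0,"ty":0,"tz":0,"ax":0,"ay":0,"az":0}]'
python3 -c "
from h import *
s,c=cap('wrist','w1');print(s['position'],s['joint_positions'],c['mount'],c['K'],c['distortion']);dr()
cap('scene','s1')"
```

```text
time: 2.72
position: [0.4002, 0.2705, 0.3031]
tcp_rot: [3.141, 0.349, 3.14]
contact_force: [-0.2, 0.5, -0.3]
grip_width: 0.0858
[0.40019841 0.27050414 0.30309037] [-1.02396176  0.07844594  0.12791211  2.09355829  0.37435047  0.78285594
  0.42917276] [[-4.87750900e-04 -9.55118158e-01 -2.96224688e-01  7.56245308e-02]
 [ 9.99999842e-01 -5.48478983e-04  1.21905482e-04  1.13117653e-03]
 [-2.78907155e-04 -2.96224582e-01  9.55118275e-01 -1.43595841e-01]
 [ 0.00000000e+00  0.00000000e+00  0.00000000e+00  1.00000000e+00]] [[341.70262097   0.         323.80823795]
 [  0.         341.70262097 239.75031427]
 [  0.           0.           1.        ]] [-0.06371065  0.          0.          0.          0.        ]
tool rotvec [ 0.0002 -0.0005 -0.001 ]
```

View pics/w1.png

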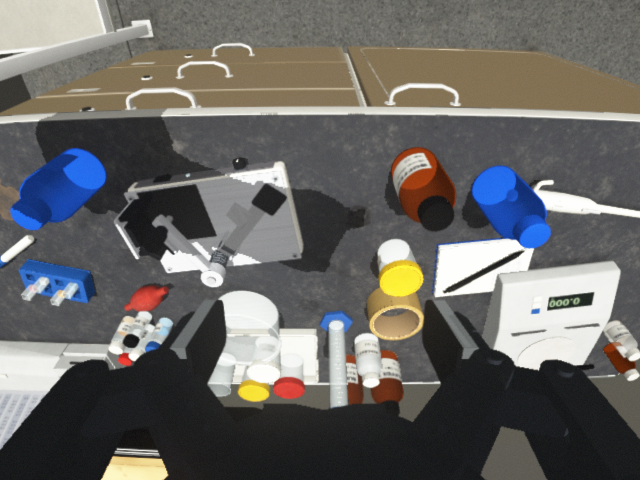

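View pics/s1.png

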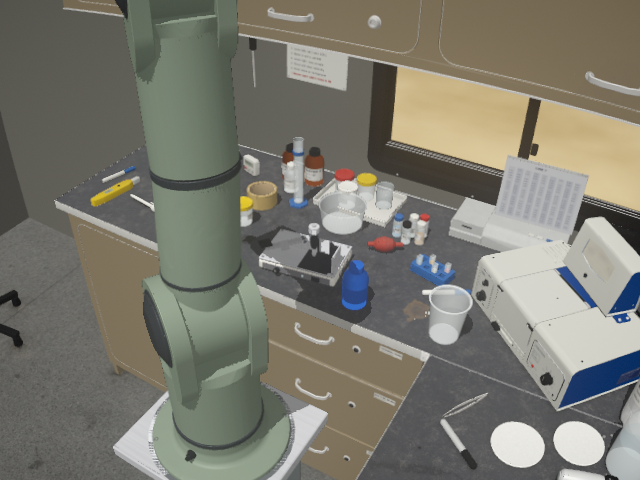

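The wrist view shows the shaker with plate corners at (135,190) and (300,250), the pad at (269,199), the pivot at (213,275) and the knob at about (165,222). The amber bottle is at (420,185) with its cap at (436,212). I'll enlarge it.

```bash
cat >> h.py <<'E'
def wcam(s,c):
    T=np.eye(4);T[:3,:3]=Rt(s).as_matrix();T[:3,3]=s['position']
    M=T@c['mount']; c=dict(c); c['R']=M[:3,:3].T; c['t']=-M[:3,:3].T@M[:3,3]; return c
def proj(c,X):
    return cv2.projectPoints(np.array(X,float).reshape(-1,3),cv2.Rodrigues(c['R'])[0],c['t'],c['K'],c['distortion'])[0][:,0]
def crop(f,x0,y0,x1,y1,k,out):
    t=cv2.imread(f'pics/{f}.png'); cv2.imwrite(f'pics/{out}.png',cv2.resize(t[y0:y1,x0:x1],None,fx=k,fy=k,interpolation=cv2.INTER_CUBIC))
E
python3 -c "
from h import *
crop('w1',100,140,320,300,3.6,'c3'); crop('w1',370,130,480,240,5,'c4')"
```

```text
(no output)
```

View pics/c3.png

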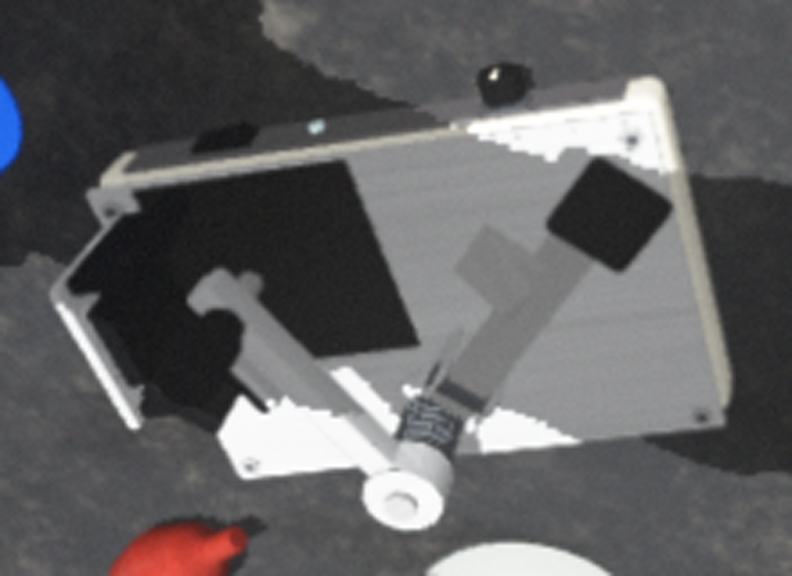

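View pics/c4.png

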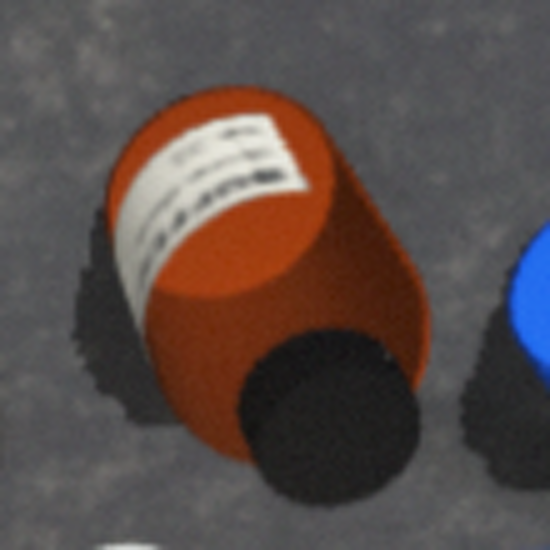

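Run:
```python
from h import *
s,c=pickle.load(open('pics/w1.pkl','rb')); c=wcam(s,c)
f=lambda u,v:((u+.5)/3.6+100-.5,(v+.5)/3.6+140-.5)
for n,uv,z in [('sFR',(112,210),.038),('sFL',(632,138),.038),('sBL',(703,416),.038),('sBR',(250,464),.038),('piv',(403,503),.1),('piv.092',(403,503),.092),('pad',(609,214),.079),('knobR',(245,340),.126)]:
    print(n,onz(c,f(*uv),z).round(4))
g=lambda u,v:((u+.5)/5+370-.5,(v+.5)/5+130-.5)
print('cap',onz(c,g(336,430),.118))
# base circle check
for b in [(.474,.3855),(.477,.385)]:
    a=np.linspace(0,6.28,9); print(((proj(c,np.c_[b[0]+.031*np.cos(a),b[1]+.031*np.sin(a),0*a])+.5-[370,130])*5-.5).round())
```

```text
sFR [0.4964 0.0239 0.038 ]
sFL [0.4702 0.2129 0.038 ]
sBL [0.592  0.2304 0.038 ]
sBR [0.6177 0.0409 0.038 ]
piv [0.58   0.1291 0.1   ]
piv.092 [0.5877 0.1255 0.092 ]
pad [0.4756 0.2098 0.079 ]
knobR [0.4896 0.1074 0.126 ]
cap [0.47262889 0.38854162 0.118     ]
[[187. 292.]
 [272. 263.]
 [320. 189.]
 [301. 110.]
 [222.  75.]
 [131. 108.]
 [ 86. 187.]
 [111. 262.]
 [187. 292.]]
[[184. 302.]
 [269. 273.]
 [317. 199.]
 [297. 121.]
 [218.  86.]
 [128. 119.]
 [ 83. 198.]
 [108. 272.]
 [184. 302.]]
```

```bash
cat > ov.py <<'E'
from h import *
P=np.array([.583,.126]);
def knob(a): return P+.088*np.array([np.cos(a),np.sin(a)])
a0=np.radians(-149.5)
if __name__=='__main__':
    s,c=pickle.load(open('pics/w1.pkl','rb')); c=wcam(s,c)
    t=cv2.imread('pics/c3.png')
    def dr_(X,col):
        q=((proj(c,X)+.5-[100,140])*3.6-.5).round().astype(int); cv2.polylines(t,[q],False,col,1)
    th=np.linspace(0,2*np.pi,30)
    k=knob(a0); print(k,'cocked',knob(a0-1.26),knob(a0-1.17))
    for z in (.092,.126): dr_(np.c_[k[0]+.009*np.cos(th),k[1]+.009*np.sin(th),0*th+z],(0,255,0))
    u=np.array([np.cos(a0),np.sin(a0)]);n=np.array([-u[1],u[0]])
    for w in(-.0055,.0055): dr_([np.r_[P+n*w,.092],np.r_[P+n*w+u*.1,.092]],(0,0,255))
    C=P-np.array([.0634,.0531]); dr_(np.c_[C[0]+.031*np.cos(th),C[1]+.031*np.sin(th),0*th+.04],(255,255,0))
    cv2.imwrite('pics/o1.png',t)
E
python3 ov.py
```

```text
[0.50717663 0.08133662] cocked [0.51728836 0.18453188] [0.51229356 0.17838892]
```

View pics/o1.png

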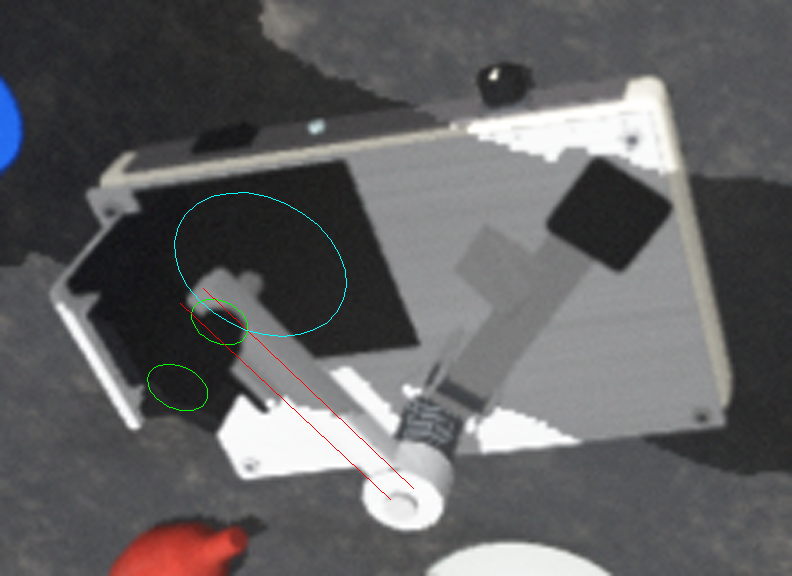

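```bash
python3 -c "
from h import *
delta([.511,.045,.19]);s=env.observe();d=Rt(s).inv().apply([0,0,-.09])*100;print(d)"
```

```text
tool delta cm [ -6.58 -22.59  14.41]
[ 3.08202950e+00 -1.93545262e-03  8.45583174e+00]
```

```bash
python3 -m creep '[{"tx":-0.66,"ty":-2.26,"tz":1.44,"ax":0,"ay":0,"az":0},{"tx":-0.66,"ty":-2.26,"tz":1.44,"ax":0,"ay":0,"az":0},{"tx":-0.66,"ty":-2.26,"tz":1.44,"ax":0,"ay":0,"az":0},{"tx":-0.66,"ty":-2.26,"tz":1.44,"ax":0,"ay":0,"az":0},{"tx":-0.66,"ty":-2.26,"tz":1.44,"ax":0,"ay":0,"az":0},{"tx":-0.66,"ty":-2.26,"tz":1.44,"ax":0,"ay":0,"az":0},{"tx":-0.66,"ty":-2.26,"tz":1.44,"ax":0,"ay":0,"az":0},{"tx":-0.66,"ty":-2.26,"tz":1.44,"ax":0,"ay":0,"az":0},{"tx":-0.66,"ty":-2.26,"tz":1.44,"ax":0,"ay":0,"az":0},{"tx":-0.66,"ty":-2.26,"tz":1.44,"ax":0,"ay":0,"az":0},{"tx":0,"ty":0,"tz":0,"ax":0,"ay":0,"az":0},{"tx":0,"ty":0,"tz":0,"ax":0,"ay":0,"az":0}]' 0
python3 -c "
from h import *
s,c=cap('wrist','w2');print(s['position'],s['joint_positions'],s['grip_width']);dr();delta([.511,.045,.10])
cap('scene','s2')"
```

```text
time: 4.32
position: [0.5112, 0.045, 0.1903]
tcp_rot: [3.141, 0.35, 3.141]
contact_force: [-0.2, 0.1, -1.1]
grip_width: -0.0001
[0.51115892 0.04495713 0.1902569 ] [-0.42627673  0.27149991  0.19765868  2.22473894  0.09907922  0.31202921
  1.236653  ] -0.0001197500886384492
tool rotvec [0.0003 0.     0.0002]
tool delta cm [ 3.12 -0.02  8.49]
```

View pics/w2.png

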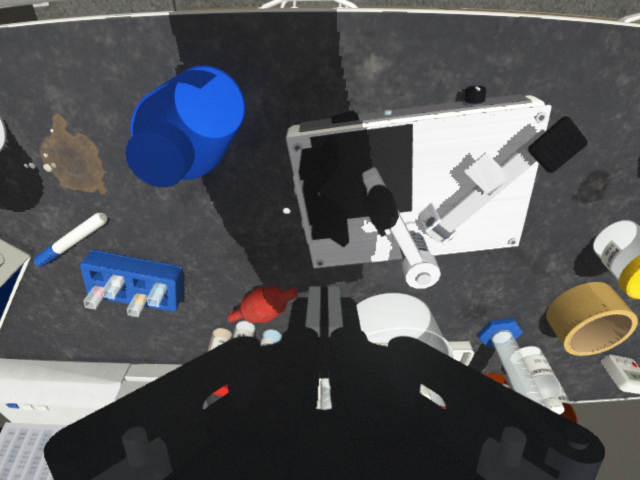

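View pics/s2.png

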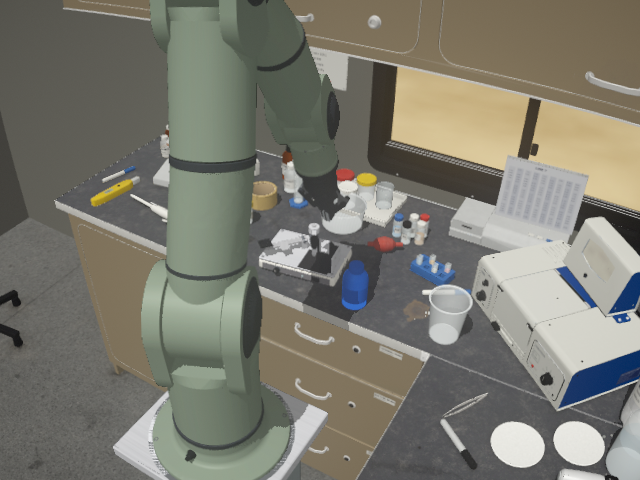

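Run:
```python
from ov import *
s,c=pickle.load(open('pics/w2.pkl','rb')); c=wcam(s,c)
K=4;x0,y0=280,80
t=cv2.resize(cv2.imread('pics/w2.png')[80:230,280:480],None,fx=K,fy=K,interpolation=cv2.INTER_CUBIC)
cv2.imwrite('pics/c5.png',cv2.resize(cv2.imread('pics/w2.png')[80:300,280:560],None,fx=2.85,fy=2.7))
t=cv2.resize(cv2.imread('pics/w2.png')[80:290,280:480],None,fx=K,fy=K,interpolation=cv2.INTER_CUBIC)[:,:]
K=4
def dr_(X,col):
    q=((proj(c,X)+.5-[x0,y0])*K-.5).round().astype(int); cv2.polylines(t,[q],False,col,1)
th=np.linspace(0,2*np.pi,30)
k=knob(a0)
for z in (.092,.126): dr_(np.c_[k[0]+.009*np.cos(th),k[1]+.009*np.sin(th),0*th+z],(0,255,0))
u=np.array([np.cos(a0),np.sin(a0)]);n=np.array([-u[1],u[0]])
for w in(-.0055,.0055): dr_([np.r_[P+n*w,.092],np.r_[P+n*w+u*.1,.092]],(0,0,255))
cv2.imwrite('pics/o2.png',cv2.resize(t,None,fx=.7,fy=.7))
```

```text
(no output)
```

View pics/o2.png

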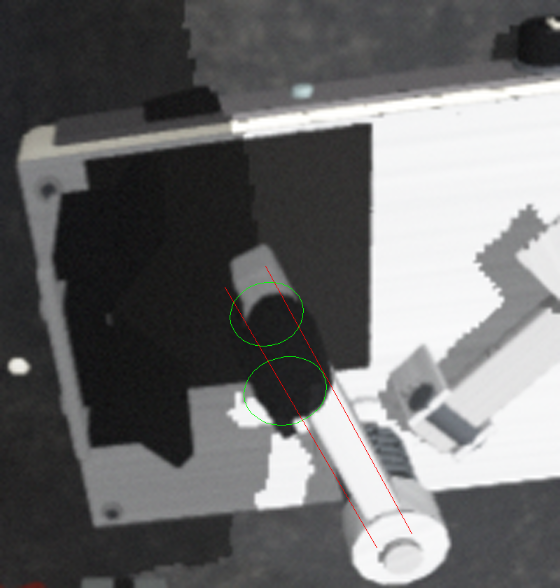

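```bash
sed -i 's/^P=.*/P=np.array([.584,.1285])/' ov.py; python3 -m creep '[{"tx":0.78,"ty":0,"tz":2.12,"ax":0,"ay":0,"az":0},{"tx":0.78,"ty":0,"tz":2.12,"ax":0,"ay":0,"az":0},{"tx":0.78,"ty":0,"tz":2.12,"ax":0,"ay":0,"az":0},{"tx":0.78,"ty":0,"tz":2.12,"ax":0,"ay":0,"az":0},{"tx":0,"ty":0,"tz":0,"ax":0,"ay":0,"az":0},{"tx":0,"ty":0,"tz":0,"ax":0,"ay":0,"az":0}]'
python3 -c "
from h import *
s,c=cap('wrist','w3');print(s['position'],s['joint_positions'],s['contact_force']);dr()"
```

```text
time: 5.18
position: [0.509, 0.04, 0.1222]
tcp_rot: [-3.127, 0.341, -3.141]
contact_force: [0.1, -0.5, 0.4]
grip_width: -0.0002
[0.50898215 0.03998161 0.12215196] [-0.26791137  0.40532208  0.01056673  2.27268786  0.6160058   0.16649666
  0.71669792] [ 0.09767059 -0.45502927  0.41102359]
tool rotvec [-0.0147 -0.0082  0.001 ]
```

View pics/w3.png

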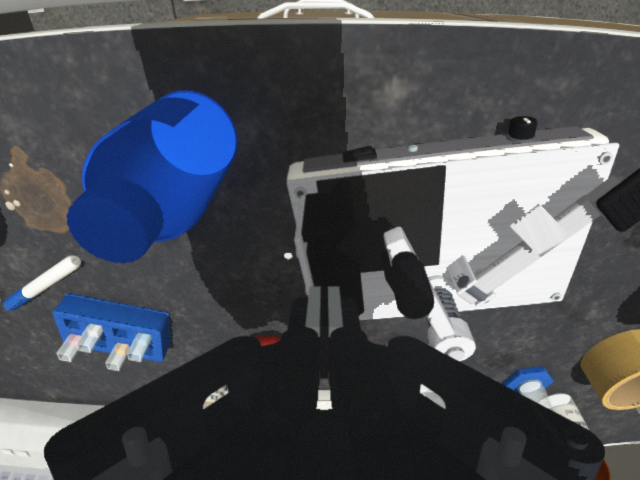

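j6 reached its lower limit (0.16), so the descent stopped early. I'll reduce the lean to about 0.13.

```bash
sed -i 's/np.cos(.35)/np.cos(.13)/g;s/np.sin(.35)/np.sin(.13)/g' h.py; python3 -m creep '[{"tx":0,"ty":0,"tz":0,"ax":-0.007,"ay":0.07,"az":0},{"tx":0,"ty":0,"tz":0,"ax":-0.007,"ay":0.07,"az":0},{"tx":0,"ty":0,"tz":0,"ax":0,"ay":0.07,"az":0},{"tx":0,"ty":0,"tz":0,"ax":0,"ay":0,"az":0}]'
python3 -c "
from h import *
s,c=cap('top','t3');print(s['position'],s['joint_positions'],s['contact_force']);dr();delta([.511,.045,.10])"
```

```text
time: 5.72
position: [0.5097, 0.0397, 0.1217]
tcp_rot: [-3.141, 0.137, 3.14]
contact_force: [-1.3, -0.4, -0.0]
grip_width: 0.0001
[0.50971853 0.03968141 0.12173405] [ 0.05708316  0.46544138 -0.34503555  2.09281214  0.39286809  0.5051981
  0.99043203] [-1.31359396 -0.44258331 -0.02451598]
tool rotvec [-0.0018  0.0077 -0.0011]
tool delta cm [0.11 0.55 2.15]
```

View pics/t3.png

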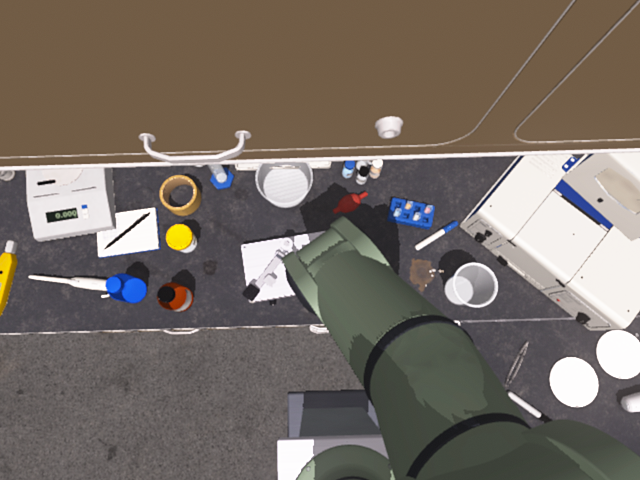

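The wrist's forward edge is at row 220 and the cabinet edge at row 160, so clearance is good. Next I'll descend and feel for the knob.

```bash
python3 -m creep '[{"tx":0,"ty":0.25,"tz":1.1,"ax":0,"ay":0,"az":0},{"tx":0.1,"ty":0.25,"tz":1.05,"ax":0,"ay":0,"az":0},{"tx":0,"ty":0,"tz":0,"ax":0,"ay":0,"az":0},{"tx":0,"ty":0,"tz":0,"ax":0,"ay":0,"az":0}]'
python3 -m creep '[{"tx":0,"ty":0.4,"tz":0,"ax":0,"ay":0,"az":0},{"tx":0,"ty":0.4,"tz":0,"ax":0,"ay":0,"az":0},{"tx":0,"ty":0.4,"tz":0,"ax":0,"ay":0,"az":0},{"tx":0,"ty":0,"tz":0,"ax":0,"ay":0,"az":0}]'
python3 -c "
from h import *
s,c=cap('wrist','w4');print(s['position'],s['joint_positions'],s['contact_force']);dr()"
```

```text
time: 6.28
position: [0.5108, 0.0446, 0.0999]
tcp_rot: [-3.139, 0.136, 3.142]
contact_force: [0.8, -0.0, 0.0]
grip_width: 0.0002
time: 6.78
position: [0.511, 0.0568, 0.1]
tcp_rot: [-3.139, 0.137, -3.142]
contact_force: [0.4, -0.9, -0.3]
grip_width: -0.0005
[0.51096919 0.05678348 0.09997065] [-0.00815267  0.50621458 -0.31057717  2.09939362  0.43265099  0.46089
  0.91892272] [ 0.43477305 -0.87429792 -0.34757069]
tool rotvec [-0.0025  0.0066 -0.0003]
```

View pics/w4.png

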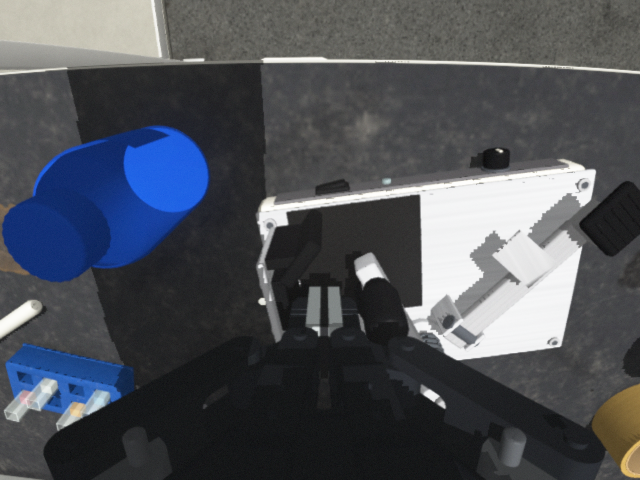

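The knob at (385,305) sits just to the right of the closed fingertips at (325,305). I'll nudge further.

```bash
python3 -m creep '[{"tx":0,"ty":0.3,"tz":0,"ax":0,"ay":0,"az":0},{"tx":0,"ty":0,"tz":0,"ax":0,"ay":0,"az":0}]'
python3 -m creep '[{"tx":0,"ty":0.3,"tz":0,"ax":0,"ay":0,"az":0},{"tx":0,"ty":0,"tz":0,"ax":0,"ay":0,"az":0}]'
python3 -m creep '[{"tx":0,"ty":0.3,"tz":0,"ax":0,"ay":0,"az":0},{"tx":0,"ty":0,"tz":0,"ax":0,"ay":0,"az":0}]'
```

```text
time: 7.08
position: [0.5109, 0.0594, 0.0999]
tcp_rot: [-3.139, 0.137, 3.141]
contact_force: [0.2, -0.5, -0.1]
grip_width: 0.0002
time: 7.32
position: [0.5103, 0.0616, 0.0997]
tcp_rot: [-3.138, 0.135, 3.141]
contact_force: [-2.2, -5.3, 1.5]
grip_width: -0.0002
time: 7.58
position: [0.5099, 0.0644, 0.0995]
tcp_rot: [-3.137, 0.134, 3.141]
contact_force: [-4.6, -7.3, 1.1]
grip_width: 0.0001
```

Run:
```python
from ov import *
s=env.observe(); R=Rt(s); base=np.array([.511,.061])-knob(a0)
p=s['position']
for th in np.arange(.12,1.33,.08):
    q=np.r_[knob(a0-th)+base,.1]; print(round(th,2),q.round(4),(R.inv().apply(q-p)*100).round(2)); p=q
```

```text
0.12 [0.5062 0.0704 0.1   ] [ 0.36  0.6  -0.1 ]
0.2 [0.5036 0.077  0.1   ] [ 0.25  0.66 -0.04]
0.28 [0.5016 0.0837 0.1   ] [ 0.2   0.67 -0.03]
0.36 [0.5001 0.0906 0.1   ] [ 0.15  0.69 -0.02]
0.44 [0.4992 0.0976 0.1   ] [ 0.09  0.7  -0.02]
0.52 [0.4988 0.1046 0.1   ] [ 0.04  0.7  -0.01]
0.6 [0.499  0.1116 0.1   ] [-0.02  0.7  -0.  ]
0.68 [0.4998 0.1186 0.1   ] [-0.07  0.7   0.01]
0.76 [0.5011 0.1255 0.1   ] [-0.13  0.69  0.01]
0.84 [0.503  0.1323 0.1   ] [-0.18  0.68  0.02]
0.92 [0.5054 0.1389 0.1   ] [-0.24  0.66  0.03]
1.0 [0.5083 0.1453 0.1   ] [-0.29  0.64  0.04]
1.08 [0.5117 0.1515 0.1   ] [-0.34  0.62  0.04]
1.16 [0.5156 0.1573 0.1   ] [-0.39  0.59  0.05]
1.24 [0.52   0.1629 0.1   ] [-0.43  0.55  0.06]
1.32 [0.5247 0.168  0.1   ] [-0.47  0.52  0.06]
```

```bash
python3 -m creep '[{"tx":0.36,"ty":0.6,"tz":-0.08,"ax":0,"ay":0,"az":0},{"tx":0.25,"ty":0.66,"tz":-0.04,"ax":0,"ay":0,"az":0},{"tx":0.2,"ty":0.67,"tz":-0.03,"ax":0,"ay":0,"az":0},{"tx":0.15,"ty":0.69,"tz":-0.02,"ax":0,"ay":0,"az":0},{"tx":0.09,"ty":0.7,"tz":-0.02,"ax":0,"ay":0,"az":0},{"tx":0.04,"ty":0.7,"tz":-0.01,"ax":0,"ay":0,"az":0},{"tx":-0.02,"ty":0.7,"tz":0,"ax":0,"ay":0,"az":0},{"tx":0,"ty":0,"tz":0,"ax":0,"ay":0,"az":0}]'
python3 -c "
from h import *
s,c=cap('wrist','w5');print(s['joint_positions']);dr();delta([.5013,.1258,.1])"
```

```text
time: 8.57
position: [0.499, 0.1119, 0.0998]
tcp_rot: [-3.137, 0.134, 3.141]
contact_force: [-4.7, -5.9, 0.4]
grip_width: 0.0003
[-0.14467294  0.50366054 -0.290912    2.10221535  0.44087114  0.46889594
  0.79101776]
tool rotvec [-0.0045  0.0042 -0.0007]
tool delta cm [-0.23  1.42  0.  ]
```

View pics/w5.png

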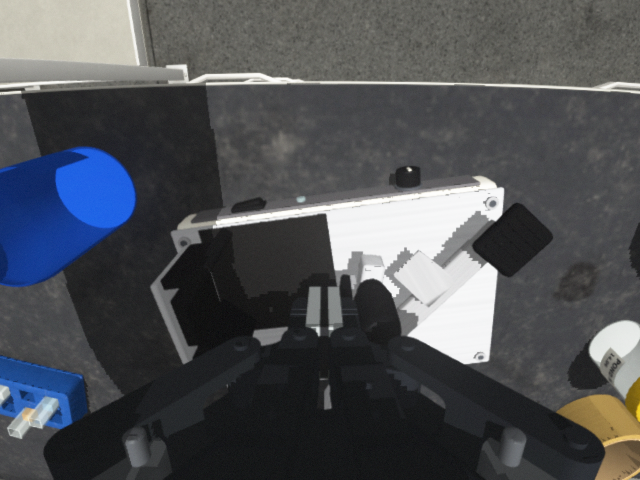

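The arm is swinging with the finger; the knob is at (378,305). Continuing along the arc.

```bash
python3 -m creep '[{"tx":-0.07,"ty":0.7,"tz":0.01,"ax":0,"ay":0,"az":0},{"tx":-0.13,"ty":0.69,"tz":0.01,"ax":0,"ay":0,"az":0},{"tx":-0.18,"ty":0.68,"tz":0.02,"ax":0,"ay":0,"az":0},{"tx":-0.24,"ty":0.66,"tz":0.03,"ax":0,"ay":0,"az":0},{"tx":-0.29,"ty":0.64,"tz":0.04,"ax":0,"ay":0,"az":0},{"tx":-0.34,"ty":0.62,"tz":0.04,"ax":0,"ay":0,"az":0},{"tx":0,"ty":0,"tz":0,"ax":0,"ay":0,"az":0}]'
python3 -m creep '[{"tx":-0.39,"ty":0.59,"tz":0.05,"ax":0,"ay":0,"az":0},{"tx":0,"ty":0,"tz":0,"ax":0,"ay":0,"az":0}]'
python3 -m creep '[{"tx":-0.43,"ty":0.55,"tz":0.06,"ax":0,"ay":0,"az":0},{"tx":0,"ty":0,"tz":0,"ax":0,"ay":0,"az":0}]'
python3 -c "
from h import *
s,c=cap('wrist','w6');print(s['position'],s['joint_positions']);dr()"
```

```text
time: 9.5
position: [0.5119, 0.1514, 0.0998]
tcp_rot: [-3.137, 0.134, 3.141]
contact_force: [-1.2, -5.5, -3.4]
grip_width: 0.0
time: 9.75
position: [0.5158, 0.1571, 0.0997]
tcp_rot: [-3.137, 0.134, 3.14]
contact_force: [-1.1, -5.6, -3.9]
grip_width: -0.0001
time: 10.0
position: [0.5199, 0.1623, 0.0996]
tcp_rot: [-3.136, 0.134, 3.14]
contact_force: [-6.4, -9.0, 0.5]
grip_width: -0.0001
[0.51994383 0.16226874 0.09963465] [-0.23285445  0.54394034 -0.28653196  2.01615181  0.43574161  0.52249611
  0.72704101]
tool rotvec [-0.0056  0.0036 -0.0013]
```

View pics/w6.png

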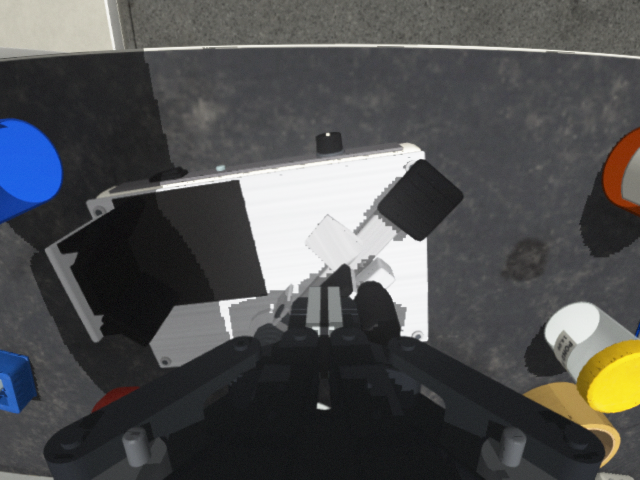

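```bash
python3 -m creep '[{"tx":-0.25,"ty":0.26,"tz":0.03,"ax":0,"ay":0,"az":0},{"tx":0,"ty":0,"tz":0,"ax":0,"ay":0,"az":0}]'
python3 -m creep '[{"tx":-0.2,"ty":0.2,"tz":0.03,"ax":0,"ay":0,"az":0},{"tx":0,"ty":0,"tz":0,"ax":0,"ay":0,"az":0}]'
```

```text
time: 10.3
position: [0.5223, 0.1647, 0.0997]
tcp_rot: [-3.136, 0.133, 3.14]
contact_force: [-5.9, -9.3, -0.1]
grip_width: 0.0002
time: 10.55
position: [0.5243, 0.1666, 0.0997]
tcp_rot: [-3.136, 0.133, 3.14]
contact_force: [-6.8, -8.8, 1.1]
grip_width: -0.0001
```

```bash
python3 -m creep '[{"tx":0.2,"ty":-0.3,"tz":-0.03,"ax":0,"ay":0,"az":0},{"tx":0.2,"ty":-0.3,"tz":-0.03,"ax":0,"ay":0,"az":0},{"tx":0.2,"ty":-0.3,"tz":-0.03,"ax":0,"ay":0,"az":0},{"tx":0.2,"ty":-0.3,"tz":-0.03,"ax":0,"ay":0,"az":0},{"tx":0,"ty":0,"tz":0,"ax":0,"ay":0,"az":0}]'
python3 -c "
from h import *
s,c=cap('wrist','w7')"
```

```text
time: 11.18
position: [0.5176, 0.1566, 0.1007]
tcp_rot: [-3.14, 0.137, 3.141]
contact_force: [0.4, 0.1, 0.7]
grip_width: 0.0004
```

View pics/w7.png

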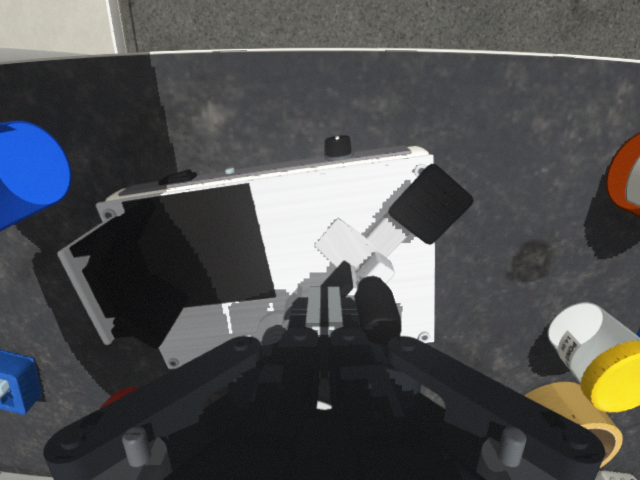

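The force fell to zero and the arm stayed put, with the knob at (378,300) and a gap to the finger, so the latch holds. Next I'll rise and move over the bottle.

```bash
python3 -m creep '[{"tx":0,"ty":-0.5,"tz":-2.5,"ax":0,"ay":0,"az":0},{"tx":0,"ty":0,"tz":-3,"ax":0,"ay":0,"az":0},{"tx":0,"ty":0,"tz":-3,"ax":0,"ay":0,"az":0},{"tx":0,"ty":0,"tz":-3,"ax":0,"ay":0,"az":0},{"tx":0,"ty":0,"tz":0,"ax":0,"ay":0,"az":0}]'
python3 -c "
from h import *
cap('wrist','w8');dr();delta([.455,.38,.23])"
```

```text
time: 11.85
position: [0.5027, 0.1524, 0.2166]
tcp_rot: [-3.141, 0.14, 3.141]
contact_force: [0.2, 0.3, -0.3]
grip_width: 0.0003
tool rotvec [-0.0018  0.0085 -0.0007]
tool delta cm [ 4.5  22.79 -2.15]
```

View pics/w8.png

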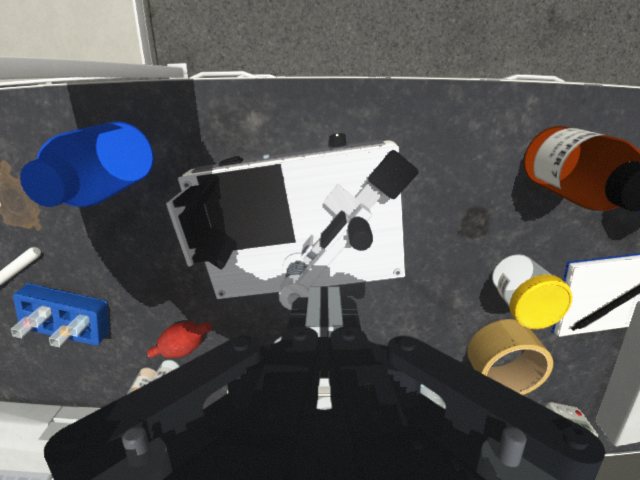

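The arm is cocked over the lever, with the knob at (360,233) and the pad at (393,173). I'll refine the cradle from this view, then move over the bottle.

```bash
python3 -m creep '[{"tx":0.45,"ty":2.28,"tz":-0.21,"ax":0,"ay":0,"az":0},{"tx":0.45,"ty":2.28,"tz":-0.21,"ax":0,"ay":0,"az":0},{"tx":0.45,"ty":2.28,"tz":-0.21,"ax":0,"ay":0,"az":0},{"tx":0.45,"ty":2.28,"tz":-0.21,"ax":0,"ay":0,"az":0},{"tx":0.45,"ty":2.28,"tz":-0.21,"ax":0,"ay":0,"az":0},{"tx":0.45,"ty":2.28,"tz":-0.21,"ax":0,"ay":0,"az":0},{"tx":0.45,"ty":2.28,"tz":-0.21,"ax":0,"ay":0,"az":0},{"tx":0.45,"ty":2.28,"tz":-0.21,"ax":0,"ay":0,"az":0},{"tx":0.45,"ty":2.28,"tz":-0.21,"ax":0,"ay":0,"az":0},{"tx":0.45,"ty":2.28,"tz":-0.21,"ax":0,"ay":0,"az":0},{"tx":0,"ty":0,"tz":0,"ax":0,"ay":0,"az":0}]' 8.5
python3 -c "
from h import *
s,c=cap('wrist','w9');print(s['joint_positions'])
crop('w8',150,120,430,310,2.8,'c8')"
```

```text
time: 13.28
position: [0.4536, 0.3815, 0.2275]
tcp_rot: [-3.139, 0.135, -3.14]
contact_force: [-0.7, -0.1, 0.5]
grip_width: 0.0852
[-0.54813316  0.45189424 -0.42102341  1.76592466  0.3685744   0.9104126
  0.4279669 ]
```

View pics/w9.png

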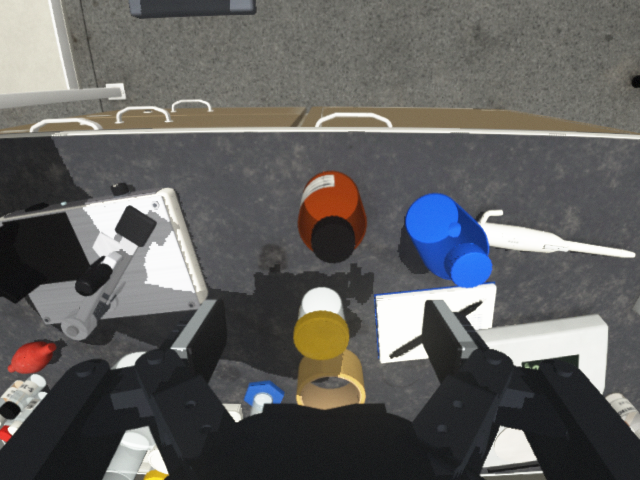

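View pics/c8.png

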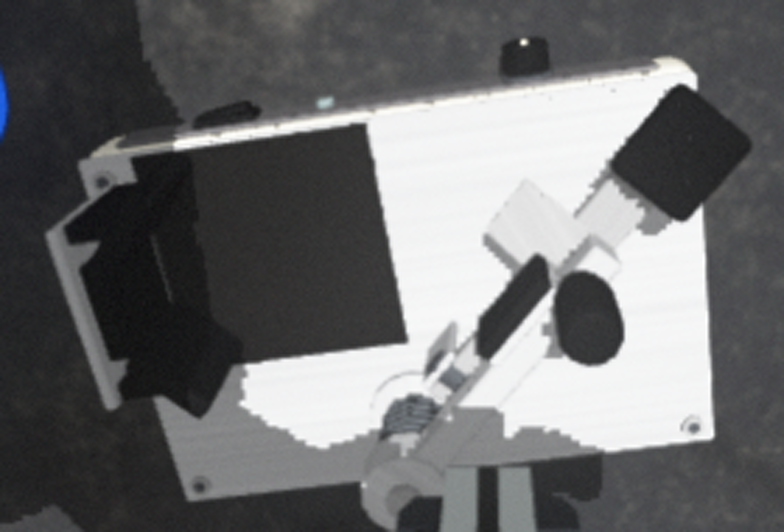

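Run:
```python
from h import *
s,c=pickle.load(open('pics/w8.pkl','rb')); c=wcam(s,c)
f=lambda u,v:((u+.5)/2.8+150-.5,(v+.5)/2.8+120-.5)
S=[onz(c,f(*q),.038) for q in [(102,181),(692,427),(199,486)]]
print(np.round(S,4)); ctr=(S[0]+S[1])/2; d=S[1]-S[2]; yaw=np.arctan2(d[1],d[0])-np.pi/2
print('ctr',ctr,'yaw',yaw)
Rz=lambda p:ctr[:2]+np.array([[np.cos(yaw),-np.sin(yaw)],[np.sin(yaw),np.cos(yaw)]])@p
print('pad',onz(c,f(682,152),.079),'piv',onz(c,f(402,497),.097),'knob',onz(c,f(592,333),.126))
print('cradle from ctr',Rz([-.03,-.05]),'piv',Rz([.04,-.006]))
crop('w9',290,160,380,270,5,'c9')
c8=c
t=cv2.imread('pics/c8.png'); th=np.linspace(0,6.28,40)
for C,col in ((Rz([-.03,-.05]),(0,255,0)),([.5206,.0754],(0,0,255))):
  for z in (.04,.088):
    q=((proj(c,np.c_[C[0]+.031*np.cos(th),C[1]+.031*np.sin(th),0*th+z])+.5-[150,120])*2.8-.5).round().astype(int); cv2.polylines(t,[q],True,col,1)
cv2.imwrite('pics/o8.png',t)
```

```text
[[0.496  0.0236 0.038 ]
 [0.5918 0.2303 0.038 ]
 [0.6185 0.0407 0.038 ]]
ctr [0.54394115 0.12696257 0.038     ] yaw 0.13979182102276067
pad [0.4763196  0.20920948 0.079     ] piv [0.58229783 0.12636697 0.097     ] knob [0.51154618 0.18029606 0.126     ]
cradle from ctr [0.52120065 0.07327021] piv [0.58438697 0.12659458]
```

View pics/o8.png

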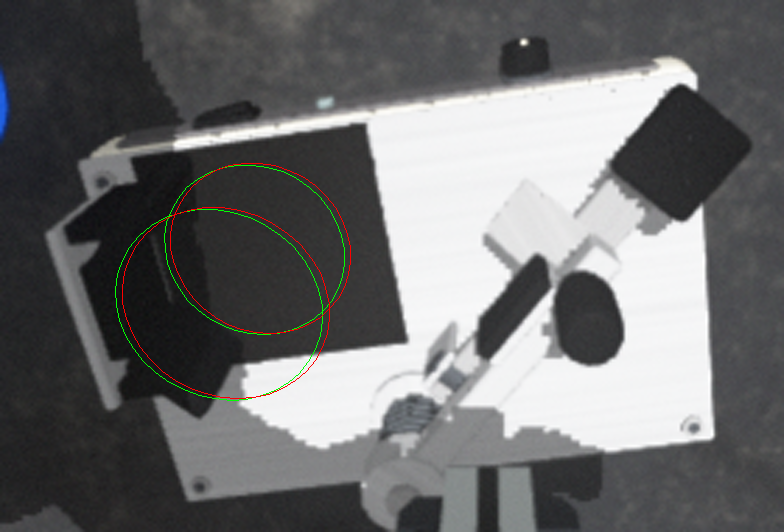

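View pics/c9.png

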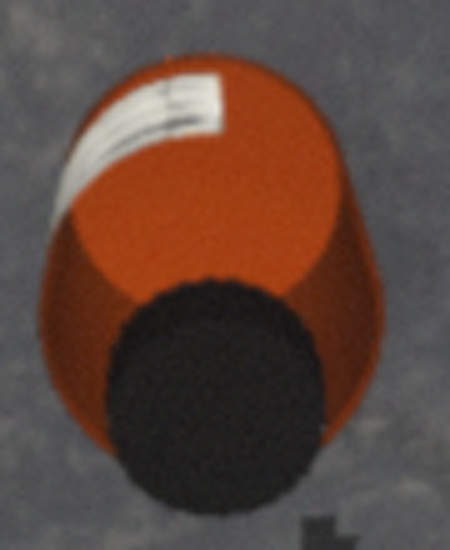

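Run:
```python
from h import *
s,c=pickle.load(open('pics/w9.pkl','rb')); c=wcam(s,c)
p=onz(c,(217.5/5+290-.5,406.5/5+160-.5),.118); print(p)
dr(); delta([p[0]+.002,p[1],.20]);delta([p[0]+.002,p[1],.097])
```

```text
[0.47245911 0.38958412 0.118     ]
tool rotvec [-0.0031  0.0054  0.0008]
tool delta cm [-1.65  0.95  3.  ]
tool delta cm [-0.26  0.98 13.2 ]
```

```bash
python3 -m creep '[{"tx":-0.8,"ty":0.4,"tz":1.4,"ax":0,"ay":0,"az":0},{"tx":-0.9,"ty":0.4,"tz":1.6,"ax":0,"ay":0,"az":0},{"tx":0.27,"ty":0,"tz":2,"ax":0,"ay":0,"az":0},{"tx":0.27,"ty":0,"tz":2,"ax":0,"ay":0,"az":0},{"tx":0.27,"ty":0,"tz":2,"ax":0,"ay":0,"az":0},{"tx":0,"ty":0,"tz":0,"ax":0,"ay":0,"az":0},{"tx":0,"ty":0,"tz":0,"ax":0,"ay":0,"az":0}]'
python3 -c "
from h import *
cap('wrist','w10');dr();delta([.475,.389,.097])"
```

```text
time: 14.2
position: [0.4761, 0.3876, 0.1408]
tcp_rot: [-3.139, 0.137, 3.141]
contact_force: [-0.0, 0.3, 1.0]
grip_width: 0.0852
tool rotvec [-0.0021  0.007  -0.001 ]
tool delta cm [0.72 0.14 4.35]
```

View pics/w10.png

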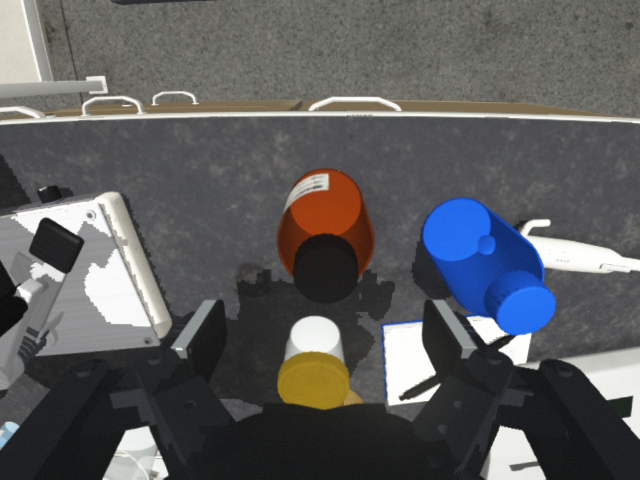

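The cap at (325,268) is centred between the jaws. I'll descend and grip.

```bash
python3 -m creep '[{"tx":0.2,"ty":0.1,"tz":1.5,"ax":0,"ay":0,"az":0},{"tx":0.2,"ty":0,"tz":1.5,"ax":0,"ay":0,"az":0},{"tx":0.2,"ty":0,"tz":1.35,"ax":0,"ay":0,"az":0},{"tx":0,"ty":0,"tz":0,"ax":0,"ay":0,"az":0},{"tx":0,"ty":0,"tz":0,"ax":0,"ay":0,"az":0}]'
python3 -c "
from h import *
cap('wrist','w11')"
python3 -m creep '[{"tx":0,"ty":0,"tz":0,"ax":0,"ay":0,"az":0},{"tx":0,"ty":0,"tz":0,"ax":0,"ay":0,"az":0},{"tx":0,"ty":0,"tz":0,"ax":0,"ay":0,"az":0},{"tx":0,"ty":0,"tz":0,"ax":0,"ay":0,"az":0},{"tx":0,"ty":0,"tz":0,"ax":0,"ay":0,"az":0},{"tx":0,"ty":0,"tz":0,"ax":0,"ay":0,"az":0}]' 2.0
python3 -c "
from h import *
cap('wrist','w12')"
```

```text
time: 14.88
position: [0.4757, 0.3886, 0.0969]
tcp_rot: [-3.139, 0.137, 3.141]
contact_force: [0.6, 0.5, 0.5]
grip_width: 0.085
time: 15.68
position: [0.4758, 0.3887, 0.0973]
tcp_rot: [-3.14, 0.137, 3.141]
contact_force: [-1.2, -0.5, 5.6]
grip_width: 0.0338
```

View pics/w12.png

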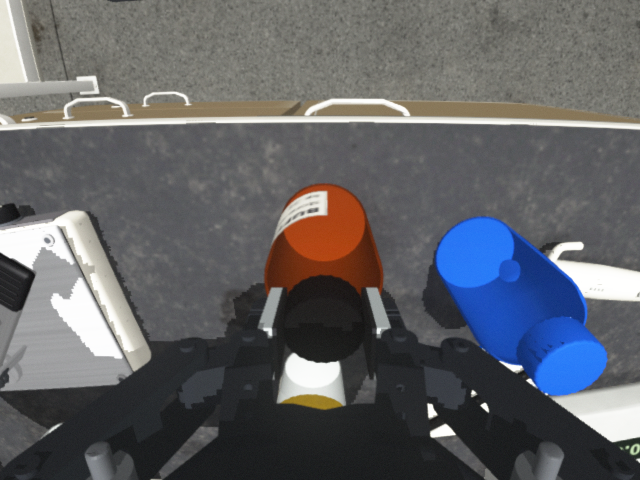

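```bash
python3 -m creep '[{"tx":0,"ty":0,"tz":0,"ax":0,"ay":0,"az":0},{"tx":0,"ty":0,"tz":0,"ax":0,"ay":0,"az":0},{"tx":0,"ty":0,"tz":0,"ax":0,"ay":0,"az":0}]'
```

```text
time: 16.1
position: [0.4758, 0.3887, 0.0973]
tcp_rot: [-3.14, 0.137, 3.141]
contact_force: [-1.0, -0.7, 6.4]
grip_width: 0.0338
```

The opening stalled at 33.8 mm with a 6 N upward force, so the tips are probably on the bottle's shoulder. I'll open slightly, rise 7 mm and regrip.

```bash
python3 -m creep '[{"tx":0,"ty":0,"tz":0,"ax":0,"ay":0,"az":0},{"tx":0,"ty":0,"tz":0,"ax":0,"ay":0,"az":0},{"tx":-0.1,"ty":0,"tz":-0.7,"ax":0,"ay":0,"az":0},{"tx":0,"ty":0,"tz":0,"ax":0,"ay":0,"az":0}]' 5
python3 -m creep '[{"tx":0,"ty":0,"tz":0,"ax":0,"ay":0,"az":0},{"tx":0,"ty":0,"tz":0,"ax":0,"ay":0,"az":0},{"tx":0,"ty":0,"tz":0,"ax":0,"ay":0,"az":0},{"tx":0,"ty":0,"tz":0,"ax":0,"ay":0,"az":0},{"tx":0,"ty":0,"tz":0,"ax":0,"ay":0,"az":0}]' 2.0
```

```text
time: 16.6
position: [0.4759, 0.3887, 0.1045]
tcp_rot: [-3.14, 0.137, 3.141]
contact_force: [0.2, 0.4, -0.1]
grip_width: 0.0501
time: 17.23
position: [0.4759, 0.3886, 0.1042]
tcp_rot: [-3.139, 0.137, 3.141]
contact_force: [-1.2, -1.7, 7.4]
grip_width: 0.0287
```

```bash
python3 -m creep '[{"tx":-0.07,"ty":0,"tz":-0.5,"ax":0,"ay":0,"az":0},{"tx":-0.14,"ty":0,"tz":-1,"ax":0,"ay":0,"az":0},{"tx":-0.21,"ty":0,"tz":-1.5,"ax":0,"ay":0,"az":0},{"tx":0,"ty":0,"tz":0,"ax":0,"ay":0,"az":0},{"tx":0,"ty":0,"tz":0,"ax":0,"ay":0,"az":0}]'
python3 -c "
from h import *
cap('wrist','w13');cap('scene','s13')"
```

```text
time: 17.85
position: [0.4758, 0.3884, 0.1342]
tcp_rot: [-3.139, 0.137, 3.141]
contact_force: [0.0, 0.1, -2.2]
grip_width: 0.0284
```

View pics/w13.png

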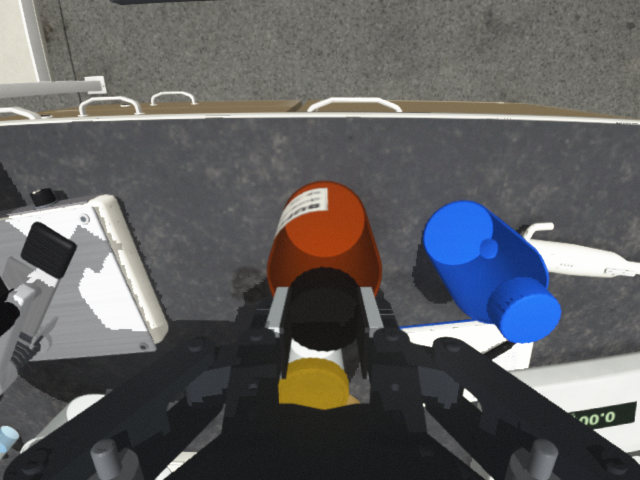

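View pics/s13.png

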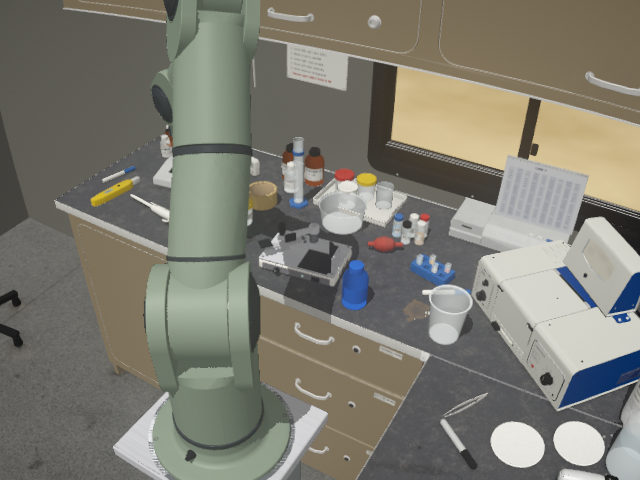

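The bottle is lifted (2.2 N). I'll overlay an upright model to check its tilt and where it sits in the hand.

Run:
```python
from h import *
s,c=pickle.load(open('pics/w13.pkl','rb')); c=wcam(s,c); p=s['position']; print(p)
x0,y0,K=250,160,5
t=cv2.resize(cv2.imread('pics/w13.png')[160:280,250:400],None,fx=K,fy=K,interpolation=cv2.INTER_CUBIC)
th=np.linspace(0,6.28,60)
for dx,col in ((0,(0,0,255)),(-.003,(0,255,0))):
  for z,r in ((.03,.031),(.108,.031)):
    q=((proj(c,np.c_[p[0]+dx+r*np.cos(th),p[1]+r*np.sin(th),0*th+z])+.5-[x0,y0])*K-.5).round().astype(int); cv2.polylines(t,[q],True,col,1)
cv2.imwrite('pics/o13.png',t)
```

```text
[0.47578681 0.38843453 0.13415662]
```

View pics/o13.png

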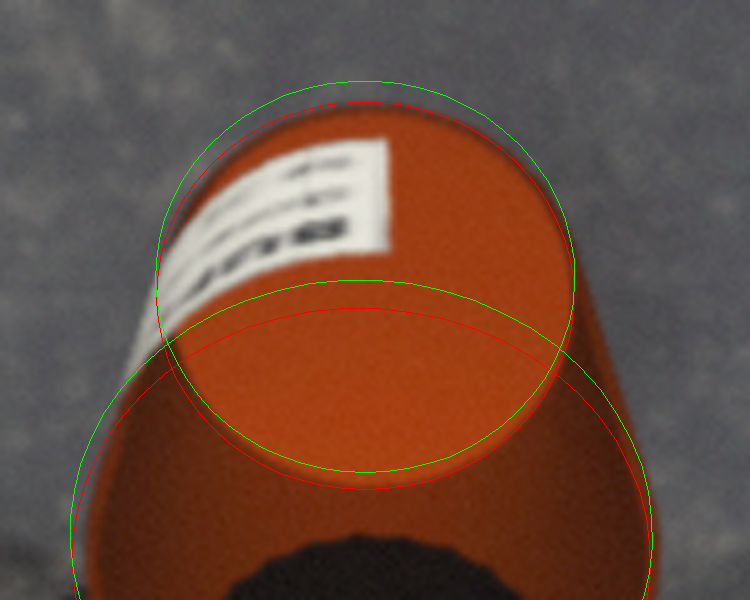

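```bash
python3 -c "
from h import *
s,c=pickle.load(open('pics/t3.pkl','rb'))
for z in(.4,.5):print(onz(c,(340,220),z))
R=Rt(env.observe()).inv()
P=[[.4758,.3884,.1342],[.44,.387,.20],[.44,.085,.20],[.52,.083,.20],[.52,.0795,.16]]
for a,b in zip(P,P[1:]): print((R.apply(np.subtract(b,a))*100).round(2))"
```

```text
[0.54865649 0.02529505 0.4       ]
[0.52073248 0.03286882 0.5       ]
[ 2.65 -0.16 -7.  ]
[-2.00e-02 -3.02e+01  9.00e-02]
[-7.93 -0.19  1.09]
[ 0.54 -0.34  3.96]
```

```bash
python3 -m creep '[{"tx":0.5,"ty":0,"tz":-1.4,"ax":0,"ay":0,"az":0},{"tx":0.5,"ty":0,"tz":-1.4,"ax":0,"ay":0,"az":0},{"tx":0.5,"ty":0,"tz":-1.4,"ax":0,"ay":0,"az":0},{"tx":0.5,"ty":0,"tz":-1.4,"ax":0,"ay":0,"az":0},{"tx":0.65,"ty":-0.2,"tz":-1.4,"ax":0,"ay":0,"az":0},{"tx":0,"ty":-1,"tz":0,"ax":0,"ay":0,"az":0},{"tx":0,"ty":-2,"tz":0,"ax":0,"ay":0,"az":0},{"tx":0,"ty":-3,"tz":0,"ax":0,"ay":0,"az":0},{"tx":0,"ty":-3,"tz":0,"ax":0,"ay":0,"az":0},{"tx":0,"ty":-3,"tz":0,"ax":0,"ay":0,"az":0},{"tx":0,"ty":-3,"tz":0,"ax":0,"ay":0,"az":0},{"tx":0,"ty":-3,"tz":0,"ax":0,"ay":0,"az":0},{"tx":0,"ty":-3,"tz":0,"ax":0,"ay":0,"az":0},{"tx":0,"ty":-3,"tz":0,"ax":0,"ay":0,"az":0},{"tx":0,"ty":-3,"tz":0,"ax":0,"ay":0,"az":0},{"tx":0,"ty":-2,"tz":0,"ax":0,"ay":0,"az":0},{"tx":0,"ty":-1,"tz":0,"ax":0,"ay":0,"az":0},{"tx":0,"ty":0,"tz":0,"ax":0,"ay":0,"az":0},{"tx":0,"ty":0,"tz":0,"ax":0,"ay":0,"az":0}]'
python3 -c "
from h import *
dr();print(env.observe()['joint_positions']);delta([.52,.083,.20]);cap('scene','s14')"
```

```text
time: 20.32
position: [0.4396, 0.0873, 0.2005]
tcp_rot: [-3.139, 0.137, 3.142]
contact_force: [-1.6, -1.0, -1.4]
grip_width: 0.0284
tool rotvec [-0.0022  0.0066 -0.    ]
[-0.02606411  0.24207582 -0.39426294  2.16498833  0.24859038  0.64169331
  0.97513098]
tool delta cm [-7.95 -0.43  1.15]
```

View pics/s14.png

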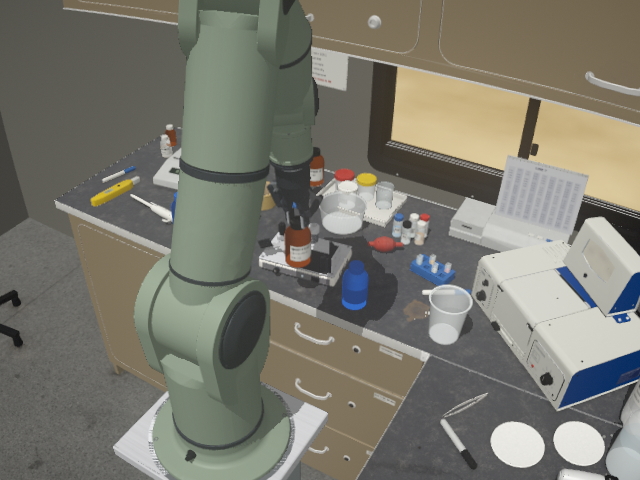

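The bottle is upright in the hand, at (298,243), in front of the cradle. I'll go forward over it.

```bash
python3 -m creep '[{"tx":-1,"ty":0,"tz":0.14,"ax":0,"ay":0,"az":0},{"tx":-1.4,"ty":0,"tz":0.2,"ax":0,"ay":0,"az":0},{"tx":-1.4,"ty":-0.1,"tz":0.2,"ax":0,"ay":0,"az":0},{"tx":-1.4,"ty":-0.2,"tz":0.2,"ax":0,"ay":0,"az":0},{"tx":-1.4,"ty":-0.1,"tz":0.2,"ax":0,"ay":0,"az":0},{"tx":-1.35,"ty":0,"tz":0.2,"ax":0,"ay":0,"az":0},{"tx":0,"ty":0,"tz":0,"ax":0,"ay":0,"az":0},{"tx":0,"ty":0,"tz":0,"ax":0,"ay":0,"az":0}]'
python3 -c "
from h import *
dr();print(env.observe()['joint_positions']);delta([.52,.0795,.16]);cap('scene','s15');cap('wrist','w15')
crop('s15',230,190,370,300,5.5,'c15')"
```

```text
time: 21.38
position: [0.5196, 0.0827, 0.2]
tcp_rot: [-3.139, 0.136, 3.141]
contact_force: [-0.4, 0.3, -1.2]
grip_width: 0.0287
tool rotvec [-0.0026  0.0061 -0.0004]
[-0.00525078  0.36100177 -0.36614701  1.98805669  0.27175918  0.70412267
  1.03066607]
tool delta cm [ 0.51 -0.31  3.97]
```

View pics/c15.png

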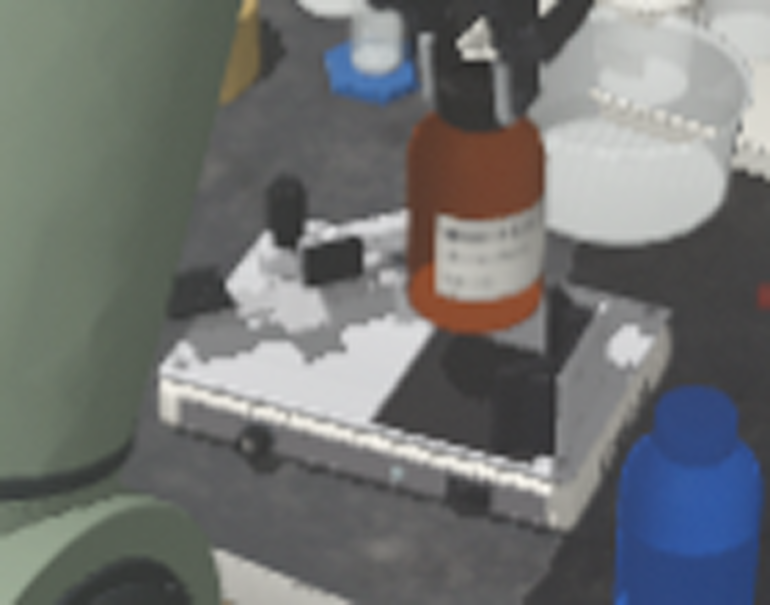

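View pics/w15.png

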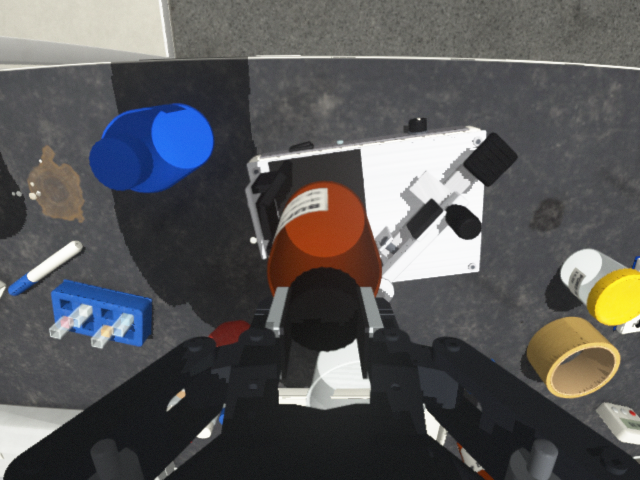

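The bottle is upright above the mat, clear of the V. I'll lower it.

```bash
python3 -m creep '[{"tx":0.13,"ty":-0.15,"tz":1,"ax":0,"ay":0,"az":0},{"tx":0.13,"ty":-0.15,"tz":1,"ax":0,"ay":0,"az":0},{"tx":0.13,"ty":0,"tz":1,"ax":0,"ay":0,"az":0},{"tx":0.13,"ty":0,"tz":1,"ax":0,"ay":0,"az":0},{"tx":0.13,"ty":0,"tz":0.8,"ax":0,"ay":0,"az":0},{"tx":0,"ty":0,"tz":0,"ax":0,"ay":0,"az":0},{"tx":0,"ty":0,"tz":0,"ax":0,"ay":0,"az":0}]'
python3 -c "
from h import *
cap('scene','s16');cap('wrist','w16')
crop('s16',230,190,370,300,5.5,'c16')"
```

```text
time: 22.35
position: [0.5202, 0.0797, 0.1519]
tcp_rot: [-3.139, 0.137, 3.141]
contact_force: [-1.2, 0.1, -2.6]
grip_width: 0.0286
```

View pics/c16.png

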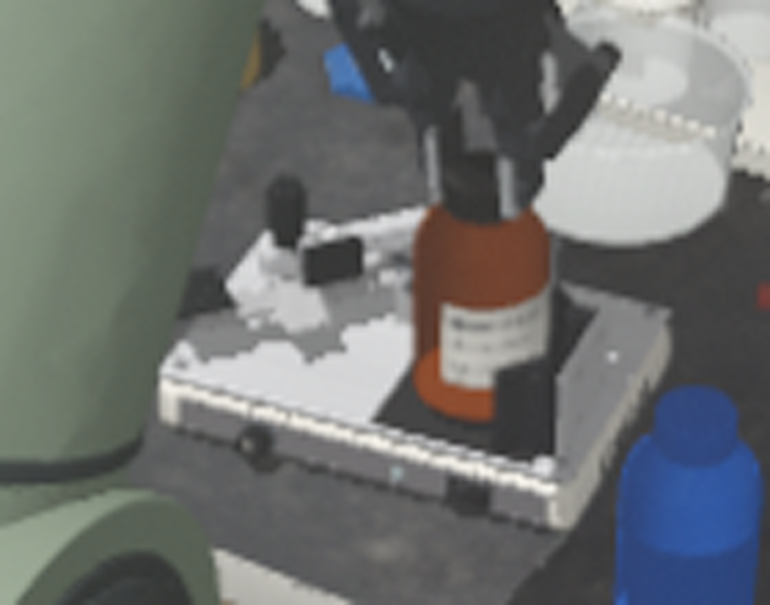

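View pics/w16.png

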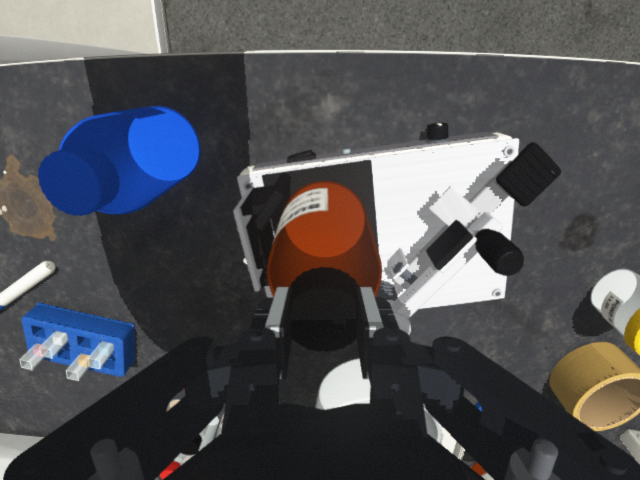

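```bash
python3 -m creep '[{"tx":0.04,"ty":0,"tz":0.3,"ax":0,"ay":0,"az":0},{"tx":0.05,"ty":0,"tz":0.35,"ax":0,"ay":0,"az":0},{"tx":0,"ty":0,"tz":0,"ax":0,"ay":0,"az":0},{"tx":0,"ty":0,"tz":0,"ax":0,"ay":0,"az":0}]'
python3 -m creep '[{"tx":0.01,"ty":0,"tz":0.1,"ax":0,"ay":0,"az":0},{"tx":0,"ty":0,"tz":0,"ax":0,"ay":0,"az":0},{"tx":0,"ty":0,"tz":0,"ax":0,"ay":0,"az":0}]'
python3 -m creep '[{"tx":0.01,"ty":0,"tz":0.1,"ax":0,"ay":0,"az":0},{"tx":0,"ty":0,"tz":0,"ax":0,"ay":0,"az":0},{"tx":0,"ty":0,"tz":0,"ax":0,"ay":0,"az":0}]'
```

```text
time: 22.95
position: [0.5201, 0.0796, 0.1451]
tcp_rot: [-3.139, 0.136, 3.141]
contact_force: [0.3, 0.2, -1.8]
grip_width: 0.0285
time: 23.32
position: [0.5203, 0.0796, 0.1443]
tcp_rot: [-3.139, 0.137, 3.141]
contact_force: [-0.3, 0.4, 0.4]
grip_width: 0.0283
time: 23.7
position: [0.5209, 0.0797, 0.1441]
tcp_rot: [-3.139, 0.139, 3.141]
contact_force: [-3.8, -0.6, 19.1]
grip_width: 0.0285
```

The bottle touched the mat at z=0.1443, as predicted. I'll ease off, open, and rise.

```bash
python3 -m creep '[{"tx":-0.01,"ty":0,"tz":-0.1,"ax":0,"ay":0,"az":0},{"tx":0,"ty":0,"tz":0,"ax":0,"ay":0,"az":0}]'
python3 -m creep '[{"tx":0,"ty":0,"tz":0,"ax":0,"ay":0,"az":0},{"tx":0,"ty":0,"tz":0,"ax":0,"ay":0,"az":0},{"tx":0,"ty":0,"tz":0,"ax":0,"ay":0,"az":0},{"tx":0,"ty":0,"tz":0,"ax":0,"ay":0,"az":0},{"tx":0,"ty":0,"tz":0,"ax":0,"ay":0,"az":0}]' 6.5
python3 -m creep '[{"tx":-0.14,"ty":0,"tz":-1,"ax":0,"ay":0,"az":0},{"tx":-0.27,"ty":0,"tz":-2,"ax":0,"ay":0,"az":0},{"tx":-0.27,"ty":0,"tz":-2,"ax":0,"ay":0,"az":0},{"tx":0,"ty":0,"tz":0,"ax":0,"ay":0,"az":0}]'
python3 -c "
from h import *
dr();cap('scene','s17');cap('wrist','w17')
crop('s17',230,190,370,300,5.5,'c17')"
```

```text
time: 23.95
position: [0.5202, 0.0795, 0.1442]
tcp_rot: [-3.139, 0.137, 3.141]
contact_force: [-0.7, -0.3, 4.3]
grip_width: 0.0289
time: 24.58
position: [0.5201, 0.0795, 0.1441]
tcp_rot: [-3.139, 0.137, 3.141]
contact_force: [0.4, -0.9, -0.3]
grip_width: 0.065
time: 25.08
position: [0.5208, 0.0798, 0.1963]
tcp_rot: [-3.14, 0.139, 3.141]
contact_force: [-0.1, -0.2, -0.8]
grip_width: 0.0649
tool rotvec [-0.002   0.0093 -0.0009]
```

View pics/c17.png

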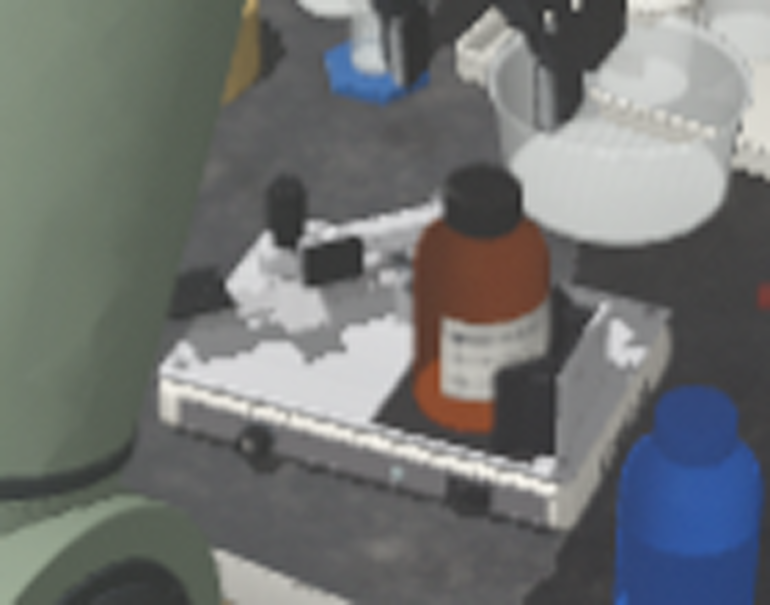

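View pics/w17.png

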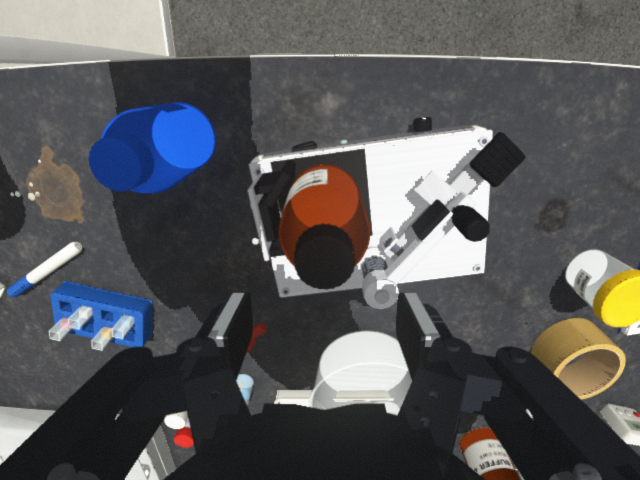

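The bottle stands free and upright in the cradle (cap at (325,255)), and the arm is still cocked with its knob at (470,222) and pad at (497,160). I'll measure the pad again and move above it with closed fingers.

```bash
python3 -c "
from h import *
s,c=pickle.load(open('pics/w17.pkl','rb')); c=wcam(s,c)
print(onz(c,(497,160),.079)); crop('w17',440,110,540,260,4,'c17w')
delta([.473,.212,.196])
p=s['position'];R=Rt(s).inv();print(R.apply([0,0,-.1])*100)"
```

```text
[0.47714921 0.20803431 0.079     ]
tool delta cm [ 4.65 13.24 -0.81]
[1.37520798 0.02269043 9.90496281]
```

View pics/c17w.png

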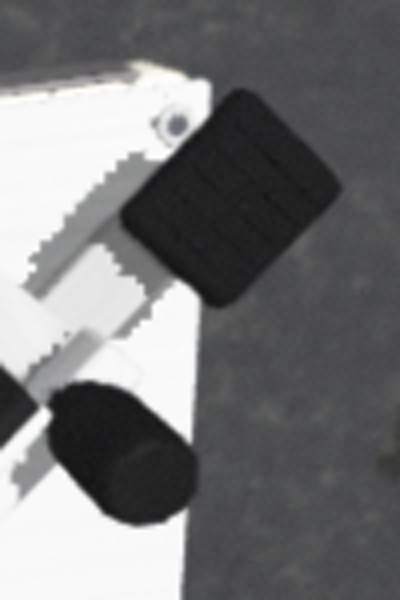

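```bash
python3 -m creep '[{"tx":0.6,"ty":1.65,"tz":-0.1,"ax":0,"ay":0,"az":0},{"tx":0.6,"ty":1.65,"tz":-0.1,"ax":0,"ay":0,"az":0},{"tx":0.6,"ty":1.65,"tz":-0.1,"ax":0,"ay":0,"az":0},{"tx":0.6,"ty":1.65,"tz":-0.1,"ax":0,"ay":0,"az":0},{"tx":0.6,"ty":1.65,"tz":-0.1,"ax":0,"ay":0,"az":0},{"tx":0.6,"ty":1.65,"tz":-0.1,"ax":0,"ay":0,"az":0},{"tx":0.6,"ty":1.65,"tz":-0.1,"ax":0,"ay":0,"az":0},{"tx":0.5,"ty":1.65,"tz":-0.1,"ax":0,"ay":0,"az":0},{"tx":0,"ty":0,"tz":0,"ax":0,"ay":0,"az":0},{"tx":0,"ty":0,"tz":0,"ax":0,"ay":0,"az":0}]' 0
python3 -m creep '[{"tx":0.27,"ty":0,"tz":2,"ax":0,"ay":0,"az":0},{"tx":0.27,"ty":0,"tz":2,"ax":0,"ay":0,"az":0},{"tx":0.27,"ty":0,"tz":2,"ax":0,"ay":0,"az":0},{"tx":0.27,"ty":0,"tz":2,"ax":0,"ay":0,"az":0},{"tx":0.27,"ty":0,"tz":2,"ax":0,"ay":0,"az":0},{"tx":0,"ty":0,"tz":0,"ax":0,"ay":0,"az":0},{"tx":0,"ty":0,"tz":0,"ax":0,"ay":0,"az":0}]'
python3 -c "
from h import *
dr();print(env.observe()['joint_positions']);cap('wrist','w18');delta([.473,.212,.082])"
```

```text
time: 26.42
position: [0.4725, 0.211, 0.1954]
tcp_rot: [-3.139, 0.136, 3.141]
contact_force: [-0.6, -0.9, -0.0]
grip_width: 0.0
time: 27.3
position: [0.4731, 0.2112, 0.0954]
tcp_rot: [-3.139, 0.137, 3.141]
contact_force: [-0.7, -0.4, 0.7]
grip_width: 0.0007
tool rotvec [-0.0025  0.007  -0.0011]
[-0.36540711  0.52158039 -0.28345814  2.08283458  0.48139256  0.48972321
  0.54507356]
tool delta cm [0.21 0.07 1.35]
```

View pics/w18.png

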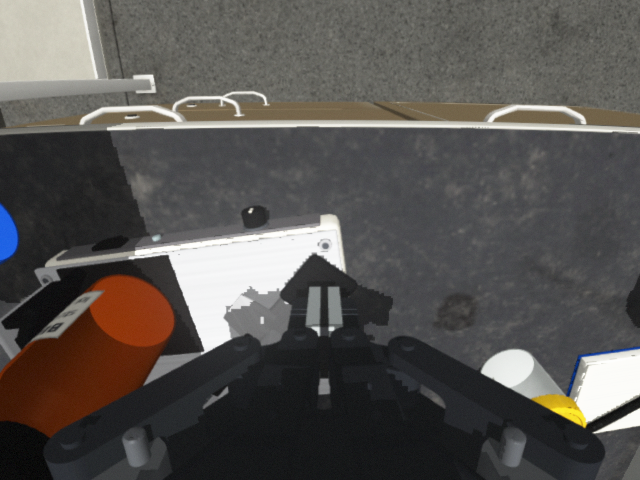

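```bash
python3 -c "
from h import *
s,c=pickle.load(open('pics/w18.pkl','rb')); M=c['mount']
for uv in [(312,288),(300,330),(245,340),(60,435),(180,380)]:
  p=cv2.undistortPoints(np.array([[uv]],float),c['K'],c['distortion'])[0,0]; d=M[:3,:3]@np.r_[p,1]; o=M[:3,3]
  for x in (0,.012): print(uv,x,((o+d*(x-o[0])/d[0])*1000).round())
print('knob top in tool at press', Rt(s).inv().apply(np.array([.5115,.1803,.126])-[.473,.212,.066])*1000)"
```

```text
(312, 288) 0 [ 0. -5. 17.]
(312, 288) 0.012 [12. -4. -8.]
(300, 330) 0 [  0.  -9. -23.]
(300, 330) 0.012 [ 12.  -7. -42.]
(245, 340) 0 [  0. -29. -30.]
(245, 340) 0.012 [ 12. -25. -48.]
(60, 435) 0 [  0. -70. -77.]
(60, 435) 0.012 [ 12. -59. -87.]
(180, 380) 0 [  0. -46. -53.]
(180, 380) 0.012 [ 12. -38. -67.]
knob top in tool at press [-46.36498792 -31.78345848 -54.10397086]
```

The knob clears the gripper linkage by more than 10 mm. Pressing the pad.

```bash
python3 -m creep '[{"tx":0.5,"ty":0.15,"tz":1.3,"ax":0,"ay":0,"az":0},{"tx":0,"ty":0,"tz":0,"ax":0,"ay":0,"az":0}]'
python3 -m creep '[{"tx":0.04,"ty":0,"tz":0.3,"ax":0,"ay":0,"az":0},{"tx":0.04,"ty":0,"tz":0.3,"ax":0,"ay":0,"az":0},{"tx":0,"ty":0,"tz":0,"ax":0,"ay":0,"az":0}]'
python3 -m creep '[{"tx":0.04,"ty":0,"tz":0.3,"ax":0,"ay":0,"az":0},{"tx":0,"ty":0,"tz":0,"ax":0,"ay":0,"az":0}]'
python3 -c "
from h import *
cap('wrist','w19')"
```

```text
time: 27.6
position: [0.469, 0.2129, 0.0806]
tcp_rot: [-3.139, 0.136, 3.142]
contact_force: [0.2, 0.2, 0.0]
grip_width: 0.0002
time: 27.98
position: [0.4695, 0.2131, 0.0752]
tcp_rot: [-3.139, 0.136, 3.141]
contact_force: [0.3, 0.8, 0.2]
grip_width: -0.0002
time: 28.22
position: [0.4696, 0.213, 0.0722]
tcp_rot: [-3.139, 0.136, 3.141]
contact_force: [-1.1, 1.3, 2.8]
grip_width: 0.0001
```

View pics/w19.png

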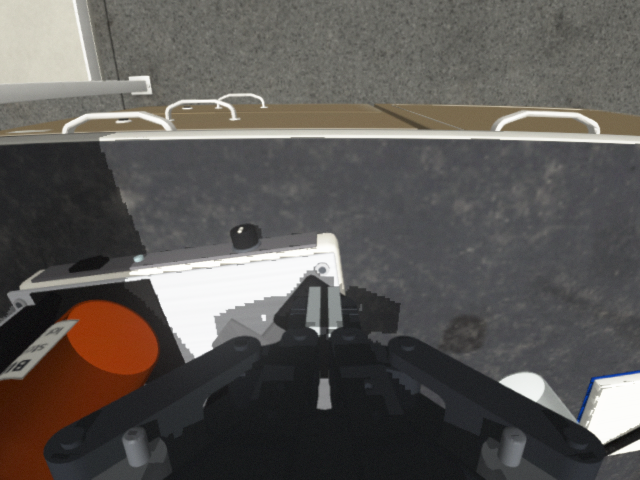

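```bash
python3 -m creep '[{"tx":0.04,"ty":0,"tz":0.3,"ax":0,"ay":0,"az":0},{"tx":0,"ty":0,"tz":0,"ax":0,"ay":0,"az":0}]'
python3 -m creep '[{"tx":0.04,"ty":0,"tz":0.3,"ax":0,"ay":0,"az":0},{"tx":0,"ty":0,"tz":0,"ax":0,"ay":0,"az":0}]'
python3 -c "
from h import *
cap('scene','s20');crop('s20',230,190,370,300,5.5,'c20')"
```

```text
time: 28.52
position: [0.4696, 0.213, 0.0691]
tcp_rot: [-3.139, 0.137, 3.141]
contact_force: [-1.2, 1.8, 1.8]
grip_width: 0.0001
time: 28.78
position: [0.4698, 0.213, 0.0662]
tcp_rot: [-3.139, 0.137, 3.141]
contact_force: [-1.7, 1.8, 5.0]
grip_width: -0.0
```

View pics/c20.png

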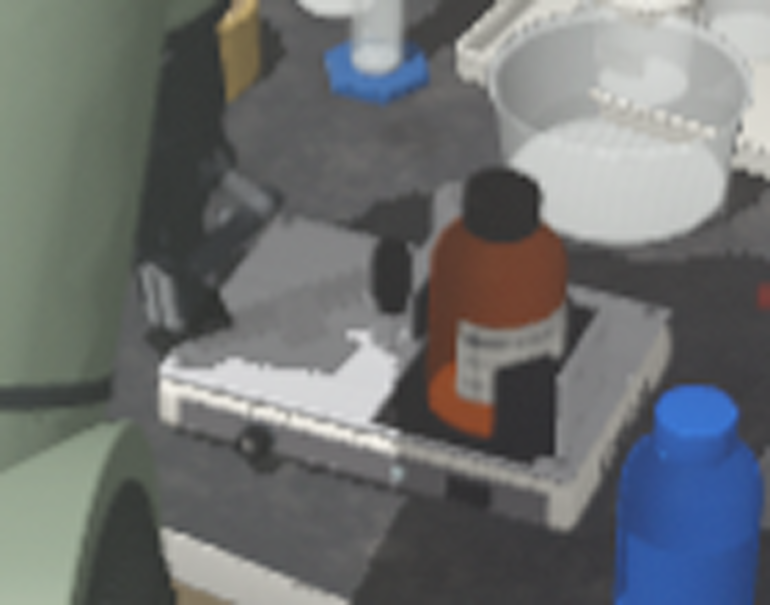

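The arm has snapped over onto the bottle: the knob is at (392,275) beside the body, and the bottle is upright. I'll withdraw and check from above.

```bash
python3 -m creep '[{"tx":-0.13,"ty":0,"tz":-1,"ax":0,"ay":0,"az":0},{"tx":-0.27,"ty":0,"tz":-2,"ax":0,"ay":0,"az":0},{"tx":-0.27,"ty":0,"tz":-2.5,"ax":0,"ay":0,"az":0},{"tx":-0.27,"ty":0,"tz":-3,"ax":0,"ay":0,"az":0},{"tx":-0.27,"ty":0,"tz":-3,"ax":0,"ay":0,"az":0},{"tx":0,"ty":0,"tz":-2,"ax":0,"ay":0,"az":0},{"tx":0,"ty":0,"tz":0,"ax":0,"ay":0,"az":0},{"tx":0,"ty":0,"tz":0,"ax":0,"ay":0,"az":0}]'
python3 -c "
from h import *
cap('wrist','w21');cap('scene','s21');crop('s21',230,190,370,300,5.5,'c21');cap('top','t21')"
```

```text
time: 29.82
position: [0.463, 0.2128, 0.2013]
tcp_rot: [-3.139, 0.136, 3.141]
contact_force: [0.2, -0.0, 0.2]
grip_width: -0.0002
```

View pics/w21.png

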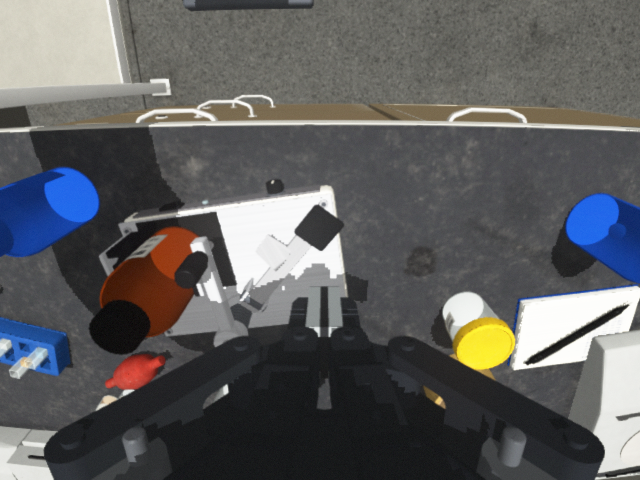

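View pics/c21.png

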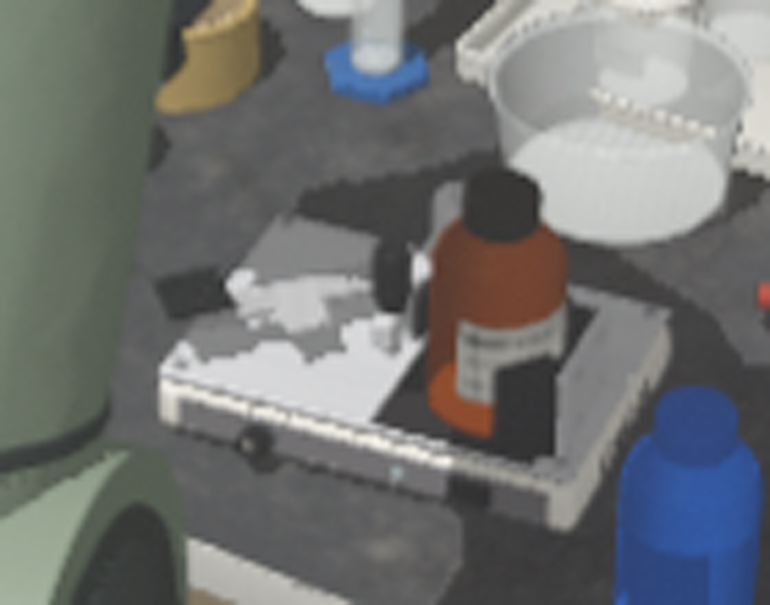

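View pics/t21.png

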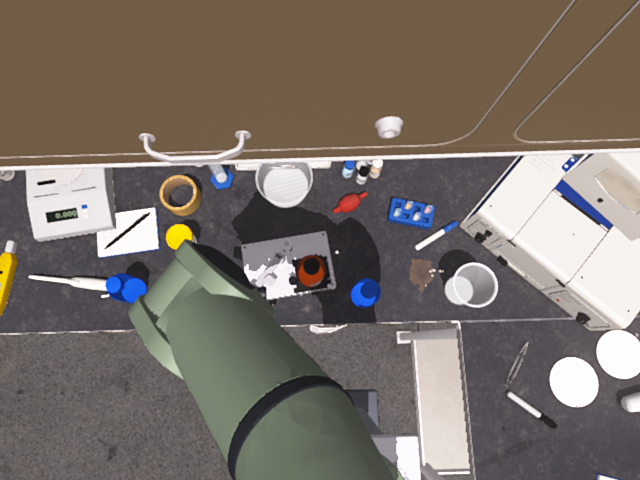

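The bottle is clamped: the arm lies against it with its knob at (190,267), the pad has sprung back, and the bystanders are unmoved. I'll check the clamp angle and the bottle's tilt with numbers.

Run:
```python
from h import *
s,c=pickle.load(open('pics/w21.pkl','rb')); c=wcam(s,c)
k=onz(c,(185,275),.126); print('knob',k,'theta',-np.arctan2(*(k[:2]-[.5835,.127])[::-1])%(2*np.pi)-np.radians(149.5))
x0,y0,K=80,215,5
t=cv2.resize(cv2.imread('pics/w21.png')[215:365,80:230],None,fx=4,fy=4,interpolation=cv2.INTER_CUBIC);K=4
th=np.linspace(0,6.28,60)
for z,r in ((.04,.031),(.118,.031),(.139,.0155),(.158,.0155)):
    q=((proj(c,np.c_[.5205+r*np.cos(th),.0745+r*np.sin(th),0*th+z])+.5-[x0,y0])*K-.5).round().astype(int); cv2.polylines(t,[q],True,(0,255,0),1)
cv2.imwrite('pics/o21.png',t)
```

```text
knob [0.49286324 0.11486251 0.126     ] theta 0.3992039005003667
```

View pics/o21.png

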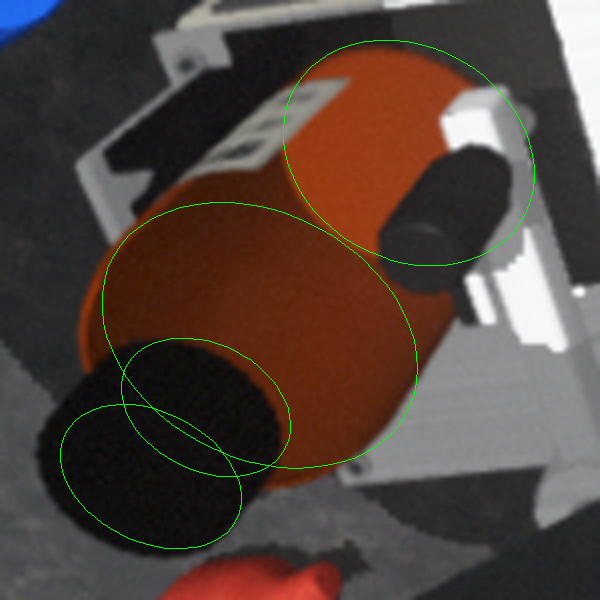

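```bash
python3 -c "
from h import *
print(env.observe()['time'],env.observe()['contact_force']); print(env.close_job())"
```

```text
29.975 [0.14441869 0.4712327  0.25975835]
the job is handed in; nothing more can be done
None
```

The amber bottle is clamped upright in the cradle, and I handed the job in at about 30 s of the 72 s allowed. I pushed the clamp arm back by its knob until the latch held it. I then gripped the bottle by its cap, set it on the mat about 5 mm from home and let go, and pressed the pad to trip the latch.

**Last checks:**
- **Clamp:** it measured about 0.40 rad in the wrist image, against 0.38 expected for a seated bottle.
- **Bottle:** its base lined up with the seated position. The bottle looked upright in the scene and wrist views, with the cap centre within about 3 mm of the upright prediction. The cap looked slightly wider than the stated 31 mm.
- **Latch and robot:** the pad had sprung back up. The gripper was raised clear and the contact force was about 0.
- **Bystanders:** the measuring cup, sample cup, marker and blue bottles looked unmoved in the top view.

**Problems along the way:**
- The first descent at the knob stopped short because joint 6 reached its lower limit. I reduced the tool's lean from 0.35 to about 0.13 rad.
- The first grip on the cap stalled at 34 mm opening, probably on the bottle's shoulder. I gripped again 7 mm higher and it held.

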